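# Unlock the shelf drawer, put the spare plug covers away, shut and lock it

### The job

On the aluminium shelf the plastic drawer bin is locked by a steel bar: pull up the bar's spring plunger, swing the bar clear of the drawer to the other hole and let the plunger snap in there, then pull the drawer wide open. Put every loose spare plug cover into the drawer, slide the drawer fully shut, and swing the bar back across its front until the plunger has snapped into the first hole again. Leave the hide, the glass bowl, the cricket keeper and the bamboo tong where they are.

Things in the scene. Friction and masses are not known exactly. Their poses are not given: they have to be found in the camera images.
- case: Fixed drawer bin of grey plastic with a clear top, 290 mm wide (its y), 106 mm high. Origin: at the foot of the middle of the shut drawer's outer front face; x points into the case (away from the robot, roughly), y to the left seen from the robot, z up. The case itself reaches from x = 10 to 210 mm. The locking bar, its index plate (a dark steel quarter ring, its upper face 64 mm high, with two holes) and its post stand at its left front corner.
- drawer (a joint): How far the drawer is pulled out along the case's -x, m: 0 shut, 0.14 fully open. Runs with about 1.5 N of friction and stays where it is left. White plastic tray, side walls up to 75 mm above the table, front panel 274 mm wide and up to 86 mm high. The bar in its locked hole blocks it after about 5 mm.
- drawer_handle (a point): Middle of the drawer's handle, an aluminium round bar 12 mm thick and 100 mm long lying along the case's y, 40 mm in front of the drawer's face, 62 mm above the table; free space behind it 34 mm. It can be pinched from above. Axes as the case's.
- drawer_floor (a point): Centre of the drawer's inner floor (14 mm above the table), moves with the drawer; axes as the case's. The inside is 176 mm long in x (from -89 to +87 mm) and 266 mm wide in y; the walls stand 61 mm above the floor, the front panel 72 mm. When the drawer is 0.135 m out, its inside from x = -89 to about +46 mm lies open to above; the rest is under the case's top, whose underside is 86 mm above this floor.
- bar (a joint): Angle of the locking bar about its upright pivot, rad: 0 = locked, across the left part of the drawer's front (plunger over the first hole); it grows clockwise seen from above; 1.309 (75 degrees) = swung clear of the drawer, plunger over the other hole. Ends at -0.2 and 1.51. Turns with little friction once the plunger is lifted and stays where it is left; a plunger in its hole leaves about 0.025 rad of play.
- bar_pivot (a point): Point on the bar's pivot axis at the bar's height, 71 mm above the table. The bar is flat steel, 10 mm thick: on one side of the pivot an arm 85 mm long, on the other a tail that carries the plunger 65 mm from the pivot.
- bar_tip (a point): Far end of the bar's blocking arm, 85 mm from the pivot.
- plunger (a joint): Lift of the spring plunger along the vertical, m: 0 = pin fully down in a hole; 0.011 = pin resting on the plate between the holes; 0.016 = end of travel. Its spring pulls down with about 4 N at 0 and 10 N at the end; let go over a hole it snaps in.
- knob_grip (a point): Middle of the plunger's pull knob, on its axis, 134 mm above the table with the plunger down; moves with bar and plunger. Black round knob 26 mm in diameter, 32 mm high (116 to 148 mm), with a flange of 34 mm diameter and 6 mm on top; it spins freely about its own upright axis, so the hand need not turn while the bar swings. Pinch it from above below the flange, lift 13 to 15 mm, carry it round the pivot on a circle of 65 mm, let down.
- cover0: Loose spare plug cover, a grey arched plastic shell 90 mm long (its x), 34 mm wide (its y), 38 mm high, about 90 g; straight sides up to 28 mm, then a narrower arched top. Origin: centre of the underside, z up as it stands at the start. Four may be present (cover0 to cover3, all alike); three or four are, any other is absent.
- cover1: Loose spare plug cover, a grey arched plastic shell 90 mm long (its x), 34 mm wide (its y), 38 mm high, about 90 g; straight sides up to 28 mm, then a narrower arched top. Origin: centre of the underside, z up as it stands at the start. Four may be present (cover0 to cover3, all alike); three or four are, any other is absent.
- cover2: Loose spare plug cover, a grey arched plastic shell 90 mm long (its x), 34 mm wide (its y), 38 mm high, about 90 g; straight sides up to 28 mm, then a narrower arched top. Origin: centre of the underside, z up as it stands at the start. Four may be present (cover0 to cover3, all alike); three or four are, any other is absent.
- cover3: Loose spare plug cover, a grey arched plastic shell 90 mm long (its x), 34 mm wide (its y), 38 mm high, about 90 g; straight sides up to 28 mm, then a narrower arched top. Origin: centre of the underside, z up as it stands at the start. Four may be present (cover0 to cover3, all alike); three or four are, any other is absent.
- hide: Bystander: tan resin hide, an arch about 120 x 150 x 100 mm, origin under its centre.
- bowl: Bystander: glass bowl 110 mm across, 45 mm high, origin under its centre.
- keeper: Bystander: clear plastic cricket keeper box with a black lid, 114 x 174 mm, about 85 mm high, origin under its centre.
- tong: Bystander: bamboo tong 170 mm long (its x), about 35 mm wide, 14 mm high, origin under its middle.
There are look-alikes about, which are no part of the job. Leave any blue look-alike of the cover3 alone.

How it is judged:
By the outcome, as a careful person would: the job done as asked, in the order asked, and still so for the second after the job is handed in, with the robot touching nothing.
Of cover0, cover1, cover2, cover3 only 3 to 4 are there at a start; the rules pass over those that are not, and their reading is None.
At some moment in a run one of cover0, cover1, cover2, cover3 may be knocked a few centimetres aside while the robot is not near it.
Once in a run the grip may slacken for a moment while it holds something.
It also fails if it takes over 208 s, if anything falls off the work surface, if the arm or the gripper's body presses on something with over 40 N, if the wrist force passes 120 N, or if a joint passes its speed limit or range.

### The arm

A 7-joint arm with a two-finger parallel gripper is mounted at the origin on the work surface. World frame = base frame: x ahead of the robot, y to its left, z up, the work surface at z = 0. Lengths are in m, angles in rad, forces in N, time in s.
With the tool pointing down it reaches from about 0.425 to 0.925 m from the base axis. Payload 6.8 kg.
Tool frame: the origin (TCP) lies at the very end of the fingers, on their centre line; the grasp point (between the pads) lies 19 mm behind it (hold_point_z is the distance from the TCP to the grasp point, in m); z points along the fingers, y is the direction in which the jaws open and shut (so a half turn about z gives the same grasp; the last joint's range is limited). The gripper opens to 85 mm and grips with 20 to 120 N. Pads are 22 mm wide; open, the fingers measure 114 mm over their backs; the gripper's body (76 mm by 85 mm) begins 54 mm behind the grasp point. The pads swing forward as they close: fully open they stand 13 mm farther back than shut.
Start: joints at [1.172, 0.477, 0.022, 1.555, -0.011, 1.109, -0.083], TCP at [0.194, -0.647, 0.231] pointing down, gripper open.
Joint ranges: [-2.96, 2.96], [-0.34, 2.1], [-1.41, 1.46], [0.24, 2.44], [-1.37, 4.51], [0.17, 1.92], [-2.96, 2.96]. Speed limits (rad/s): [2.39, 2.39, 3.14, 3.14, 3.14, 3.14, 3.14].

### API

Orientations are given as a unit quaternion [w, x, y, z].
In Python, from station import get_obs, read_camera, calibration, hand_in, regions_of, hold_point_z gives the robot as it stands.
- The arm moves only by the tool send_rows, never from a script. Its argument "motion" is text: rows parted by semicolons, each of 7 numbers parted by spaces: the shift along the world's x, y, z in cm, then the turn, a rotation vector about the world's x, y, z in degrees, then the closure, from 0 (fully open) to 1 (shut). In form: dx dy dz rx ry rz fingers; .... A call has 1 to 20 rows; each row shifts and turns the pose as measured when the row begins; what a row does not reach is not made up. A row lasts 1/12 s, in which the tool goes at most 41.7 mm and 7.16 degrees, less where a joint would pass 70% of its speed; a pose out of reach is approached as far as the arm can. A call is refused whole if a number of a shift passes 4.17 or a number of a turn 7.16, either way. A call with a gripper value outside its range is refused whole. The fingers move at their own pace and stop on an object; "newtons" is the grip in N (left out, the last holds). Time passes only in rows, so rows that do not move let the fingers close. It gives the time, the measured TCP pose, the force and the opening at its end, in the units of the state.
- get_obs(): the state, without advancing time (a new reading comes with each control period).
- read_camera(name): name is "scene" or "top" or "wrist"; returns the picture (400x640x3 uint8, red, green, blue); there is no depth.
- calibration(name): a dict with "mtx" (3x3 intrinsics, pixels), "k1" (the pictures are not rectified: a ray, as slopes to the right and down, at radius r is drawn at 1 + k1 r^2 times it, then the intrinsics apply), "R" (3x3) and "t" (3): a world point X has camera coordinates R X + t; the wrist camera has in their place "hand_eye" (4x4, takes a point from camera to tool coordinates, whose origin is the TCP and whose axes are the flange's). Camera axes: x right, y down, z forward; pixel columns grow to the right and rows downward; lengths in m; the calibration is good to about 2 mm. A picture is of the moment at which its call begins: read the wrist's pose just before it. calibration takes no time and is no camera call.
- hand_in(): hands the job in, once; it reports no verdict.
Trained networks look in the newest picture that a camera, given by its name, has taken for a name from the list of things; names that differ only in an ending like _2 or _b are one class to them, and where a whole thing is asked for, a point or a joint stands for the part that bears it (a point fixed in the world has none). Each returns a list of dicts, best first, with "conf" (0 to 1); they miss things now and then, are a little off and sometimes report something else, mostly with a low value. They report only what shows in the picture. A call takes as long as a camera call. They do not tell look-alikes from the thing itself.
- regions_of(thing, camera): "region" (400x640 bool, what is visible of it) and "point" ([column, row] in pixels, amid what is visible of it).
The state is a dict: "t": time; "q": joint angles; "joint_vel": joint speeds; "joint_torque": joint torques, N m; "eef_pos": TCP position; "tool_rot": TCP orientation; "contact_force": force on the tool from outside, world axes, zero at the start; "torque": the same for the moment, N m; "gripper_width": opening from 0.0 (shut) to 1.0 (fully open).
Only numpy, scipy, OpenCV 4.12 (cv2) and the standard library are available. Lean on these libraries where they do the work, as an engineer would, in place of code of your own. Each camera call takes 0.05 s, during which the arm holds its last target.

## Working session

There is one attempt and no reset: what is moved stays moved. The work goes in short steps, Python scripts to look and compute and a tool call to move; the robot and the scene stay as the last step left them, time stands still between calls to the robot, and variables do not carry over. Pictures are saved under pics/ and viewed, and the job is handed in when it is done.

Besides the shell and the picture viewer there is one more tool, called after ">>>" as a command line: name --argument value ..., lists and objects as JSON in quotes. send_rows: Moves the arm, as the interface text tells. Its arguments: {"type":"object","properties":{"motion":{"type":"string"},"newtons":{"type":"number"}},"required":["motion"]}

```bash
ls; mkdir -p pics; python3 - <<'E'
from station import *
import cv2
o=get_obs();print(o)
for c in ["scene","top","wrist"]:
    im=read_camera(c);cv2.imwrite(f"pics/{c}0.png",im[:,:,::-1])
    k=calibration(c);print(c,k)
print(hold_point_z)
E
```

```text
pics
{'t': 0.0, 'q': array([ 1.17191582,  0.47782377,  0.02235474,  1.5564489 , -0.01152134,
        1.10930467, -0.08309382]), 'joint_vel': array([ 1.21879446e-03, -3.94798404e-04, -8.77857346e-05, -2.69289977e-04,
        2.70506247e-04, -1.31106351e-03,  1.52895716e-03]), 'joint_torque': array([-8.93077813e-04, -5.96463168e+01,  1.60726983e+00, -2.81205028e+01,
        1.23990630e-02,  9.38409416e-03, -6.64696313e-05]), 'eef_pos': array([ 0.1933346 , -0.64609945,  0.23031121]), 'tool_rot': array([-9.07107643e-04,  9.89448656e-01,  1.44880969e-01, -1.96882563e-04]), 'contact_force': array([-0.85663157,  0.43262442,  0.48162258]), 'torque': array([-0.01378818, -0.00664746,  0.00029166]), 'gripper_width': 0.9988757877393037}
scene {'mtx': array([[472.83153398,   0.        , 329.62636691],
       [  0.        , 472.83153398, 209.4271966 ],
       [  0.        ,   0.        ,   1.        ]]), 'k1': -0.05668661070479932, 'R': array([[ 0.46853694,  0.88336508,  0.01180113],
       [ 0.66865705, -0.34586218, -0.65823787],
       [-0.57738279,  0.31629967, -0.7527175 ]]), 't': array([-0.25
[... 290 characters left out ...]
 [-0.98385832, -0.02981171, -0.17644847],
       [ 0.17649433,  0.00110709, -0.98430103]]), 't': array([0.01613167, 0.54127621, 1.3510398 ])}
wrist {'mtx': array([[356.99836767,   0.        , 317.36793507],
       [  0.        , 356.99836767, 203.9108172 ],
       [  0.        ,   0.        ,   1.        ]]), 'k1': -0.055825083989347164, 'hand_eye': array([[-2.77715443e-04, -9.62994969e-01, -2.69519226e-01,
         6.90925551e-02],
       [ 9.99999467e-01,  6.00016621e-07, -1.03255382e-03,
        -5.72023312e-04],
       [ 9.94505853e-04, -2.69519370e-01,  9.62994455e-01,
        -1.42284670e-01],
       [ 0.00000000e+00,  0.00000000e+00,  0.00000000e+00,
         1.00000000e+00]])}
0.0187
```

View pics/scene0.png

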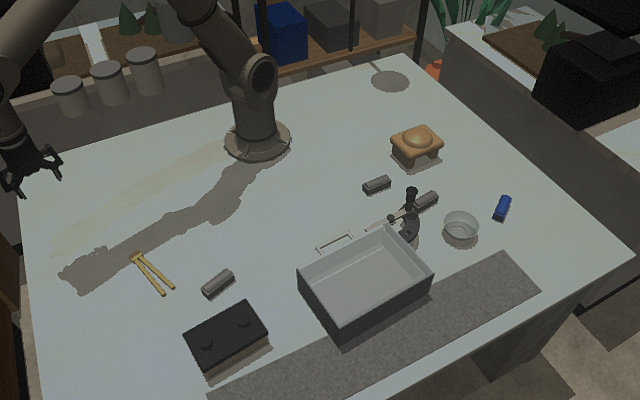

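View pics/top0.png

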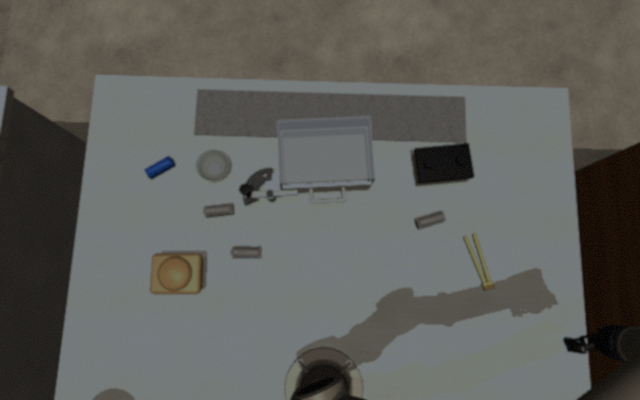

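View pics/wrist0.png

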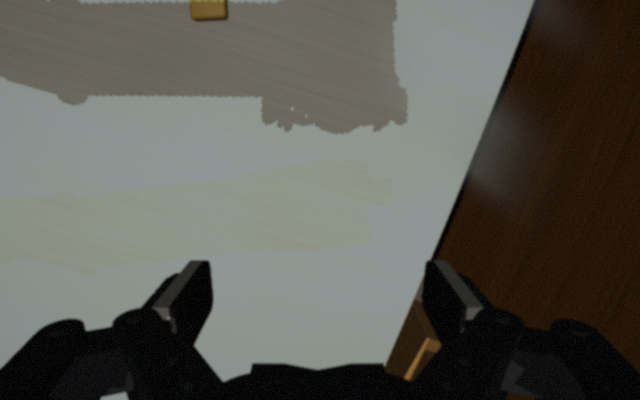

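```bash
cat > h.py <<'E'
from station import *
import cv2,numpy as np
from scipy.spatial.transform import Rotation as Rn
def pose():
    o=get_obs();q=o["tool_rot"];return o["eef_pos"],Rn.from_quat([q[1],q[2],q[3],q[0]]).as_matrix(),o
def cam(c):
    k=calibration(c);K=k["mtx"];k1=k["k1"]
    if c=="wrist":
        p,R,_=pose();H=k["hand_eye"];Rc=R@H[:3,:3];tc=R@H[:3,3]+p
        return K,k1,Rc.T,-Rc.T@tc
    return K,k1,np.array(k["R"]),np.array(k["t"])
def ray(C,uv):
    K,k1,R,t=C
    d=cv2.undistortPoints(np.array([[uv]],float),K,np.array([k1,0,0,0.]))[0,0]
    return -R.T@t,R.T@np.array([d[0],d[1],1])
def onz(C,uv,z):
    o,d=ray(C,uv);return o+d*(z-o[2])/d[2]
def proj(C,X):
    K,k1,R,t=C
    X=np.atleast_2d(np.array(X,float))
    return cv2.projectPoints(X,cv2.Rodrigues(R)[0],t,K,np.array([k1,0,0,0.]))[0][:,0]
def tri(Cs,uvs):
    A=np.zeros((3,3));b=np.zeros(3)
    for C,uv in zip(Cs,uvs):
        o,d=ray(C,uv);d/=np.linalg.norm(d);M=np.eye(3)-np.outer(d,d);A+=M;b+=M@o
    return np.linalg.solve(A,b)
def save(c,name,box=None,s=1):
    im=read_camera(c)
    o=im if box is None else im[box[1]:box[3],box[0]:box[2]]
    o=cv2.resize(o,None,fx=s,fy=s,interpolation=cv2.INTER_CUBIC)
    cv2.imwrite(f"pics/{name}.png",o[:,:,::-1]);return im
E
python3 - <<'E'
from h import *
for c in ["top","scene"]:
    im=read_camera(c);C=cam(c)
    for th in ["cover0","case","drawer_handle","bar","bar_tip","knob_grip","hide","bowl","keeper","tong"]:
        for r in regions_of(th,c):
            m=r["region"].astype(np.uint8);
            if r["conf"]<.2 : continue
            rr=cv2.minAreaRect(cv2.findNonZero(m))
            print(c,th,round(r["conf"],2),np.round(r["point"]),m.sum(),np.round(rr[0]),np.round(rr[1]),round(rr[2]),"z0:",onz(C,r["point"],0.0).round(3),"z.03",onz(C,r["point"],0.03).round(3))
print(get_obs()['t'])
E
```

```text
top cover0 0.88 [246. 254.] 385 [246. 253.] [13. 30.] 87 z0: [0.393 0.253 0.   ] z.03 [0.391 0.248 0.03 ]
top cover0 0.74 [430. 219.] 307 [430. 220.] [10. 30.] 72 z0: [ 0.521 -0.331  0.   ] z.03 [ 0.516 -0.324  0.03 ]
top cover0 0.73 [218. 212.] 303 [218. 211.] [11. 29.] 84 z0: [0.522 0.351 0.   ] z.03 [0.517 0.344 0.03 ]
top cover0 0.71 [162. 170.] 365 [159. 167.] [13. 30.] 61 z0: [0.658 0.54  0.   ] z.03 [0.65  0.529 0.03 ]
top case 0.79 [317. 163.] 8291 [306. 161.] [ 86. 137.] 87 z0: [0.697 0.036 0.   ] z.03 [0.688 0.036 0.03 ]
top drawer_handle 0.69 [329. 190.] 968 [328. 192.] [21. 87.] 87 z0: [ 0.607 -0.003  0.   ] z.03 [ 0.6   -0.003  0.03 ]
top bar 0.92 [258. 193.] 402 [268. 191.] [14. 57.] 90 z0: [0.59  0.223 0.   ] z.03 [0.584 0.219 0.03 ]
top bar_tip 0.62 [263. 194.] 396 [268. 193.] [58. 14.] 7 z0: [0.587 0.209 0.   ] z.03 [0.58  0.206 0.03 ]
top hide 0.83 [178. 273.] 2112 [176. 274.] [40. 54.] 90 z0: [0.327 0.461 0.   ] z.03 [0.326 0.452 0.03 ]
top bowl 0.96 [211. 162.] 861 [211. 164.] [32. 32.] 90 z0: [0.687 0.385 0.   ] z.03 [0.679 0.378 0.03 ]
top keeper 0.58 [445. 166.
[... 1473 characters left out ...]
.365 0.   ] z.03 [0.539 0.344 0.03 ]
scene knob_grip 0.41 [334. 237.] 141 [333. 241.] [ 7. 37.] 63 z0: [0.509 0.038 0.   ] z.03 [0.53  0.026 0.03 ]
scene hide 0.64 [416. 143.] 1527 [417. 145.] [38. 52.] 69 z0: [0.271 0.499 0.   ] z.03 [0.298 0.475 0.03 ]
scene bowl 0.76 [463. 223.] 904 [461. 225.] [30. 36.] 90 z0: [0.644 0.411 0.   ] z.03 [0.661 0.389 0.03 ]
scene keeper 0.58 [225. 339.] 3956 [227. 338.] [54. 77.] 60 z0: [ 0.669 -0.359  0.   ] z.03 [ 0.685 -0.36   0.03 ]
scene keeper 0.23 [414. 142.] 1429 [416. 145.] [36. 51.] 67 z0: [0.264 0.496 0.   ] z.03 [0.291 0.472 0.03 ]
scene tong 0.7 [149. 269.] 603 [150. 272.] [54. 16.] 45 z0: [ 0.371 -0.478  0.   ] z.03 [ 0.395 -0.476  0.03 ]
1.25
```

```bash
python3 - <<'E'
from h import *
save("top","t1",(190,100,390,225),4); save("scene","s1",(290,160,540,345),3)
E
```

```text
(no output)
```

View pics/t1.png

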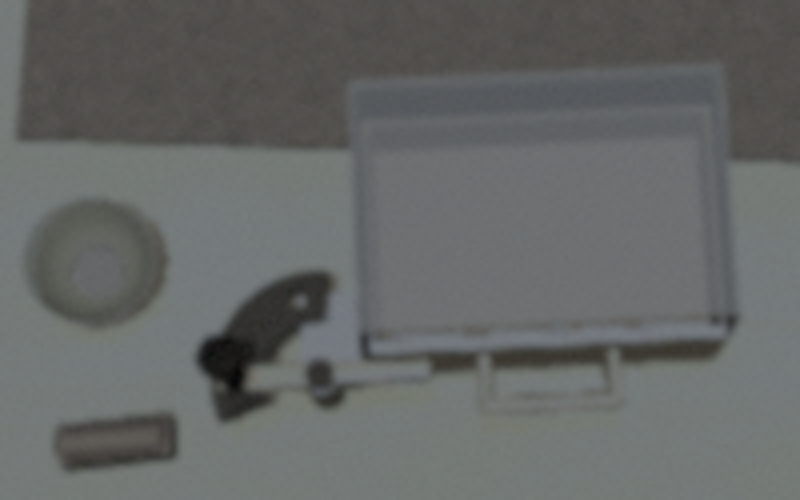

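View pics/s1.png

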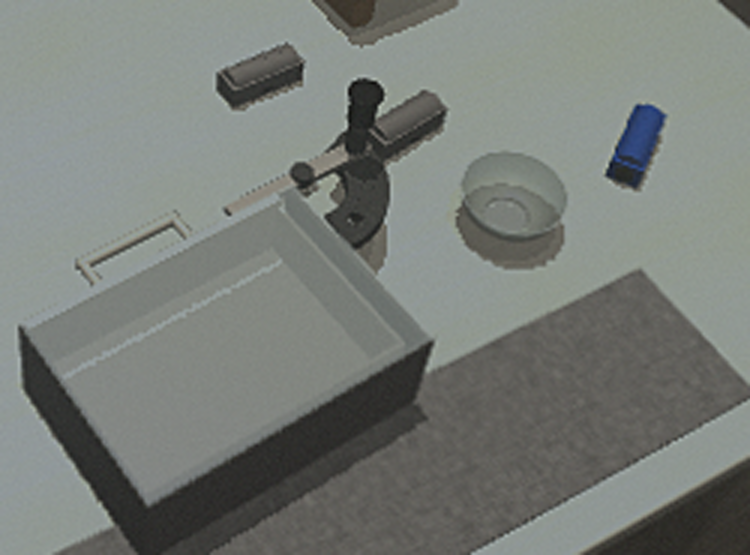

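```bash
python3 - <<'E'
from h import *
T=cam("top");S=cam("scene")
tp=lambda u,v:(190+u/4,100+v/4); sp=lambda u,v:(290+u/3,160+v/3)
for n,uv,z in [("hL",tp(483,411),.062),("hR",tp(622,403),.062),("bartip",tp(431,369),.076),("knobtop",tp(225,350),.15),("FL",tp(368,355),.086),("FR",tp(733,340),.086),("BL",tp(348,84),.106),("BR",tp(722,66),.106),("hole2",tp(300,300),.064),("pivtop",tp(320,370),.09)]:
    print(n,onz(T,uv,z).round(4))
for n,uv,z in [("hL",sp(178,214),.062),("hR",sp(82,264),.062),("bartip",sp(227,210),.076),("knobtop",sp(365,92),.15),("hole2",sp(352,217),.064),("FL",sp(280,196),.106),("BL",sp(433,342),.106),("BR",sp(150,500),.106),("FR",sp(22,328),.106)]:
    print("S",n,onz(S,uv,z).round(4))
print(tri([T,S],[tp(225,350),sp(365,90)]))
E
```

```text
hL [0.5509 0.0521 0.062 ]
hR [ 0.5604 -0.0551  0.062 ]
bartip [0.5798 0.0928 0.076 ]
knobtop [0.5736 0.2393 0.15  ]
FL [0.5871 0.1407 0.086 ]
FR [ 0.6073 -0.1374  0.086 ]
BL [0.796  0.1637 0.106 ]
BR [ 0.8196 -0.1247  0.106 ]
hole2 [0.6341 0.1973 0.064 ]
pivtop [0.5735 0.1763 0.09  ]
S hL [0.5537 0.0611 0.062 ]
S hR [ 0.5641 -0.0454  0.062 ]
S bartip [0.58   0.0979 0.076 ]
S knobtop [0.567  0.2494 0.15  ]
S hole2 [0.6336 0.2036 0.064 ]
S FL [0.6079 0.135  0.106 ]
S BL [0.8022 0.165  0.106 ]
S BR [ 0.8189 -0.1159  0.106 ]
S FR [ 0.6296 -0.1351  0.106 ]
[0.57251008 0.23999012 0.161746  ]
```

```bash
python3 - <<'E'
import numpy as np
p=np.array([.1933,-.646]);r0,a0=np.hypot(*p),np.arctan2(p[1],p[0])
g=np.array([.568,.245]);r1,a1=np.hypot(*g),np.arctan2(g[1],g[0])
n=30
s=np.linspace(0,1,n+1);P=np.c_[(r0+(r1-r0)*s)*np.cos(a0+(a1-a0)*s),(r0+(r1-r0)*s)*np.sin(a0+(a1-a0)*s)]
print("; ".join("%.1f %.1f %.1f 0 0 2.6 0"%(d[0]*100,d[1]*100,.2) for d in np.diff(P,axis=0)))
E
```

```text
3.5 1.4 0.2 0 0 2.6 0; 3.4 1.6 0.2 0 0 2.6 0; 3.3 1.7 0.2 0 0 2.6 0; 3.2 1.9 0.2 0 0 2.6 0; 3.1 2.1 0.2 0 0 2.6 0; 3.0 2.3 0.2 0 0 2.6 0; 2.8 2.4 0.2 0 0 2.6 0; 2.7 2.6 0.2 0 0 2.6 0; 2.5 2.7 0.2 0 0 2.6 0; 2.4 2.8 0.2 0 0 2.6 0; 2.2 3.0 0.2 0 0 2.6 0; 2.0 3.1 0.2 0 0 2.6 0; 1.8 3.2 0.2 0 0 2.6 0; 1.7 3.3 0.2 0 0 2.6 0; 1.5 3.3 0.2 0 0 2.6 0; 1.3 3.4 0.2 0 0 2.6 0; 1.1 3.5 0.2 0 0 2.6 0; 0.9 3.5 0.2 0 0 2.6 0; 0.7 3.5 0.2 0 0 2.6 0; 0.5 3.6 0.2 0 0 2.6 0; 0.3 3.6 0.2 0 0 2.6 0; 0.1 3.6 0.2 0 0 2.6 0; -0.1 3.6 0.2 0 0 2.6 0; -0.3 3.5 0.2 0 0 2.6 0; -0.5 3.5 0.2 0 0 2.6 0; -0.7 3.5 0.2 0 0 2.6 0; -0.9 3.4 0.2 0 0 2.6 0; -1.1 3.3 0.2 0 0 2.6 0; -1.3 3.3 0.2 0 0 2.6 0; -1.5 3.2 0.2 0 0 2.6 0
```

>>> send_rows --motion "3.5 1.4 0.2 0 0 2.6 0; 3.4 1.6 0.2 0 0 2.6 0; 3.3 1.7 0.2 0 0 2.6 0; 3.2 1.9 0.2 0 0 2.6 0; 3.1 2.1 0.2 0 0 2.6 0; 3.0 2.3 0.2 0 0 2.6 0; 2.8 2.4 0.2 0 0 2.6 0; 2.7 2.6 0.2 0 0 2.6 0; 2.5 2.7 0.2 0 0 2.6 0; 2.4 2.8 0.2 0 0 2.6 0; 2.2 3.0 0.2 0 0 2.6 0; 2.0 3.1 0.2 0 0 2.6 0; 1.8 3.2 0.2 0 0 2.6 0; 1.7 3.3 0.2 0 0 2.6 0; 1.5 3.3 0.2 0 0 2.6 0; 1.3 3.4 0.2 0 0 2.6 0; 1.1 3.5 0.2 0 0 2.6 0; 0.9 3.5 0.2 0 0 2.6 0; 0.7 3.5 0.2 0 0 2.6 0; 0.5 3.6 0.2 0 0 2.6 0"

```text
t: 3.02
eef_pos: [0.6366, -0.0801, 0.2742]
tool_rot: [0.006, 0.82, 0.572, -0.001]
contact_force: [0.5, 0.6, -0.4]
gripper_width: 1.001
```

>>> send_rows --motion "0 3.6 0 0 0 2.6 0; 0 3.6 0 0 0 2.6 0; -0.2 3.5 0 0 0 2.6 0; -0.5 3.5 0 0 0 2.6 0; -0.8 3.4 0 0 0 2.6 0; -1 3.4 0 0 0 2.6 0; -1.2 3.3 0 0 0 2.6 0; -1.2 3.2 0 0 0 2.6 0; -1.2 3 0 0 0 2.6 0; 0 0 0 0 0 0 0; 0 0 0 0 0 0 0"

```text
t: 3.93
eef_pos: [0.5698, 0.2512, 0.2764]
tool_rot: [0.005, 0.674, 0.739, 0.005]
contact_force: [0.2, -1.0, 0.3]
gripper_width: 1.005
```

```bash
cat > w.py <<'E'
from h import *
import sys
C=cam("wrist");im=save("wrist",sys.argv[1])
p,R,o=pose();print(o['t'],p,"yaw jaw",np.degrees(np.arctan2(R[1,1],R[0,1])),R[:,2],o['q'].round(2),o['contact_force'].round(1),o['gripper_width'])
for n,X in [("piv",[.573,.180,.076]),("knobtop",[.568,.245,.148]),("hole2",[.634,.201,.064]),("tip",[.580,.095,.076])]: print(n,proj(C,X)[0].round())
E
python3 w.py w1
```

```text
3.9833 [0.56930739 0.25215048 0.2765583 ] yaw jaw 5.267634097037137 [ 0.01285731  0.00215812 -0.99991501] [-0.09  0.4  -0.57  1.61  0.24  1.18 -0.62] [-0.3  1.   0.8] 1.0011474162888978
piv [311. 245.]
knobtop [311. 203.]
hole2 [370. 227.]
tip [311. 317.]
```

View pics/w1.png

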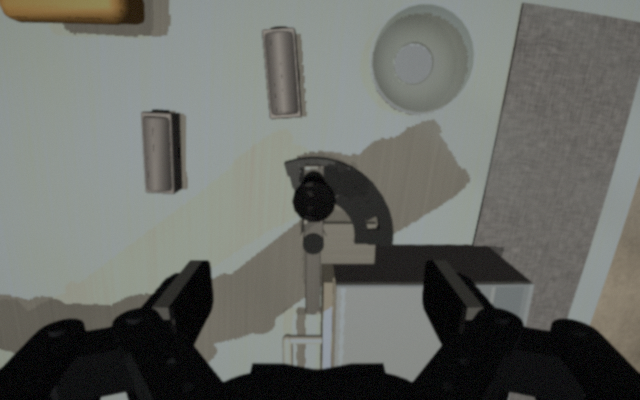

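```bash
python3 - <<'E'
from h import *
C=cam("wrist")
print("knob",onz(C,(315,198),.15),"piv",onz(C,(313,243),.085),"hole2",onz(C,(372,223),.064))
for c in [(162,151),(282,72)]: print(onz(C,c,.036))
E
```

```text
knob [0.5698412  0.25109159 0.15      ] piv [0.57406566 0.18762171 0.085     ] hole2 [0.63470171 0.20697016 0.064     ]
[0.40482215 0.25914794 0.036     ]
[0.5281325  0.35034583 0.036     ]
```

>>> send_rows --motion "0 -0.3 -3.3 0.1 0.7 -0.6 0; 0 -0.2 -3.3 0 0 0 0; 0 0 -3.3 0 0 0 0; 0 0 -3 0 0 0 0; 0 0 -2.5 0 0 0 0; 0 0 -0.7 0 0 0 0; 0 0 0 0 0 0 0"

```text
t: 4.57
eef_pos: [0.5751, 0.2388, 0.1127]
tool_rot: [0.002, 0.683, 0.73, 0.004]
contact_force: [0.5, 0.4, 1.3]
gripper_width: 0.999
```

```bash
python3 w.py w2; python3 - <<'E'
from h import *
save("scene","s2",(340,100,540,250),4)
E
```

```text
4.6167 [0.57534636 0.2386396  0.11339271] yaw jaw 3.784758662167355 [ 0.00998104  0.00323325 -0.99994496] [-0.12  0.57 -0.51  1.77  0.35  0.89 -0.71] [-0.8 -1.1 -0.2] 1.0027908847624376
piv [306. 332.]
knobtop [297. 297.]
hole2 [409. 295.]
tip [309. 442.]
```

View pics/w2.png

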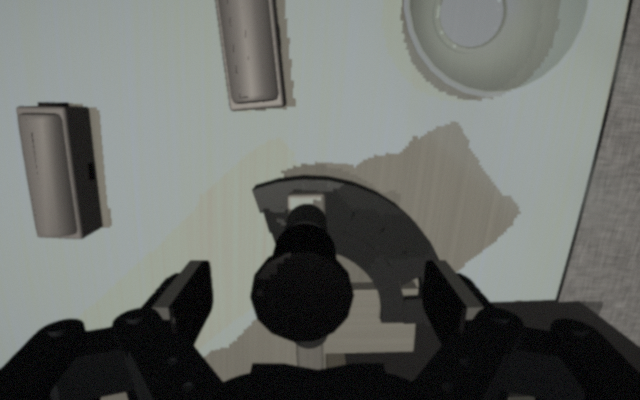

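View pics/s2.png

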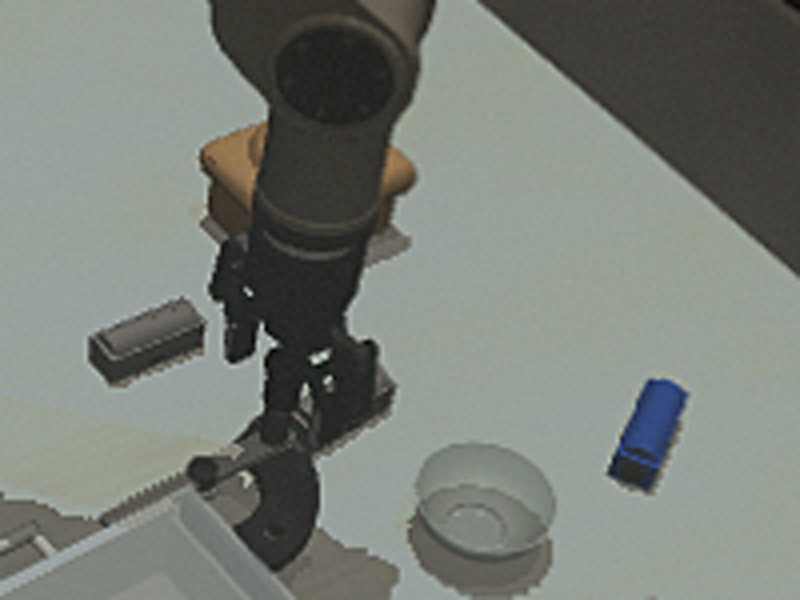

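```bash
python3 - <<'E'
from h import *
C=cam("wrist")
print("knob",onz(C,(302,292),.151),onz(C,(410,287),.064))
E
```

```text
knob [0.57026341 0.24828753 0.151     ] [0.63576137 0.20632231 0.064     ]
```

>>> send_rows --motion "-0.5 0.8 0 0.1 0.6 0 0; 0 0 0 0 0 0 0; 0 0 0 0 0 0 0"

```text
t: 4.92
eef_pos: [0.5736, 0.2495, 0.1199]
tool_rot: [-0.001, 0.684, 0.73, 0.006]
contact_force: [0.3, -0.9, -0.0]
gripper_width: 0.997
```

>>> send_rows --motion "-0.4 -0.1 -0.5 0 0 0 0; 0 0 0 0 0 0 0; 0 0 0 0 0 0 0"

```text
t: 5.17
eef_pos: [0.5706, 0.2502, 0.1176]
tool_rot: [0.0, 0.683, 0.73, 0.009]
contact_force: [-0.3, -0.6, -0.3]
gripper_width: 1.001
```

>>> send_rows --motion "-0.1 -0.2 -0.3 0 0 0 0.3; 0 0 0 0 0 0 0.8; 0 0 0 0 0 0 1; 0 0 0 0 0 0 1; 0 0 0 0 0 0 1; 0 0 0 0 0 0 1; 0 0 0 0 0 0 1; 0 0 0 0 0 0 1" --newtons 60

```text
t: 5.83
eef_pos: [0.5695, 0.2477, 0.1148]
tool_rot: [0.001, 0.683, 0.73, 0.009]
contact_force: [0.1, 0.5, 1.0]
gripper_width: 0.366
```

>>> send_rows --motion "0 0 0 0 0 0 1; 0 0 0 0 0 0 1; 0 0 0 0 0 0 1; 0 0 0 0 0 0 1"

```text
t: 6.17
eef_pos: [0.5695, 0.2477, 0.1148]
tool_rot: [0.001, 0.683, 0.73, 0.009]
contact_force: [-0.4, 0.5, 0.4]
gripper_width: 0.365
```

```bash
python3 w.py w3
```

```text
6.2167 [0.56951337 0.24770727 0.1147226 ] yaw jaw 3.7599825581696074 [ 0.01274858  0.01191054 -0.99984779] [-0.13  0.56 -0.51  1.77  0.34  0.88 -0.73] [-0.3 -0.4  1.2] 0.3672273182214544
piv [314. 345.]
knobtop [313. 317.]
hole2 [415. 308.]
tip [317. 452.]
```

View pics/w3.png

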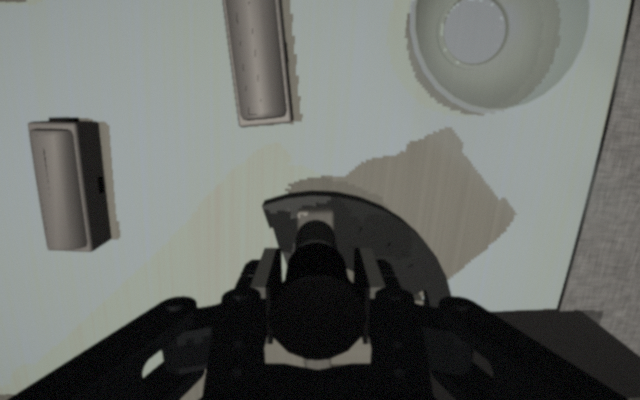

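>>> send_rows --motion "0 0 0.6 0 0 0 1; 0 0 0.6 0 0 0 1; 0 0 0.1 0 0 0 1"

```text
t: 6.47
eef_pos: [0.5676, 0.2473, 0.1258]
tool_rot: [-0.001, 0.683, 0.73, 0.007]
contact_force: [1.2, 1.9, -9.7]
gripper_width: 0.364
```

>>> send_rows --motion "0.1 0 0.35 0 0 0 1; 0.1 0 0.1 0 0 0 1"

```text
t: 6.63
eef_pos: [0.5678, 0.2472, 0.1292]
tool_rot: [-0.002, 0.683, 0.731, 0.005]
contact_force: [-0.5, 2.0, -10.4]
gripper_width: 0.367
```

```bash
python3 - <<'E'
import numpy as np
pv=np.array([.5747,.1829]);a=np.radians(np.linspace(94.6,19.6,13))
P=pv+.065*np.c_[np.cos(a),np.sin(a)];print((P).round(4).tolist());print((np.diff(P,axis=0)*100).round(2).tolist())
E
```

```text
[[0.5695, 0.2477], [0.5766, 0.2479], [0.5836, 0.2473], [0.5906, 0.2459], [0.5974, 0.2438], [0.6039, 0.241], [0.61, 0.2375], [0.6157, 0.2333], [0.621, 0.2285], [0.6257, 0.2232], [0.6298, 0.2174], [0.6332, 0.2112], [0.6359, 0.2047]]
[[0.71, 0.02], [0.71, -0.06], [0.7, -0.14], [0.68, -0.21], [0.65, -0.28], [0.62, -0.35], [0.57, -0.42], [0.52, -0.48], [0.47, -0.53], [0.41, -0.58], [0.34, -0.62], [0.27, -0.65]]
```

>>> send_rows --motion "0.8 0 0 0 0 0 1; 0.8 -0.05 0 0 0 0 1; 0.7 -0.15 0 0 0 0 1; 0.7 -0.2 0 0 0 0 1"

```text
t: 6.97
eef_pos: [0.5972, 0.2436, 0.1276]
tool_rot: [-0.003, 0.682, 0.732, 0.003]
contact_force: [-0.6, 0.9, -9.8]
gripper_width: 0.367
```

>>> send_rows --motion "0.65 -0.3 0.1 0 0 0 1; 0.6 -0.35 0.05 0 0 0 1; 0.55 -0.4 0.05 0 0 0 1; 0.5 -0.5 0.05 0 0 0 1; 0.45 -0.5 0 0 0 0 1"

```text
t: 7.38
eef_pos: [0.6286, 0.2188, 0.1284]
tool_rot: [-0.003, 0.683, 0.731, 0.002]
contact_force: [-3.1, -1.1, -9.0]
gripper_width: 0.368
```

>>> send_rows --motion "0.3 -0.5 0 0 0 0 1; 0.3 -0.6 0 0 0 0 1; 0.15 -0.3 0 0 0 0 1; 0 0 0 0 0 0 1"

```text
t: 7.72
eef_pos: [0.6371, 0.1995, 0.1276]
tool_rot: [-0.003, 0.684, 0.73, -0.0]
contact_force: [-1.5, 0.2, -9.0]
gripper_width: 0.37
```

```bash
python3 w.py w4; python3 - <<'E'
from h import *
p,_,_=pose();v=p[:2]-[.5747,.1829];print(np.hypot(*v),94.6-np.degrees(np.arctan2(v[1],v[0])))
E
```

```text
7.7667 [0.6371146  0.19967083 0.12765484] yaw jaw 3.7180404344174707 [-0.00426709  0.00384892 -0.99998349] [-0.05  0.62 -0.5   1.63  0.33  0.98 -0.59] [-1.7 -1.9 -9.7] 0.3693898391044564
piv [207. 254.]
knobtop [127. 163.]
hole2 [312. 220.]
tip [221. 372.]
0.0646284994952285 79.5598464863744
```

View pics/w4.png

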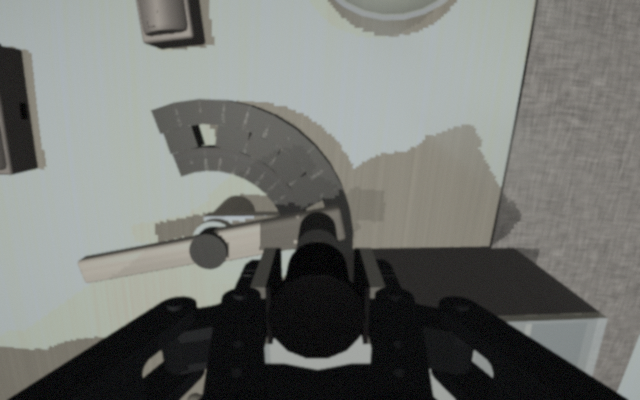

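>>> send_rows --motion "-0.1 0.4 0 0 0 0 1; 0 0.05 0 0 0 0 1; 0 0 -0.4 0 0 0 1; 0 0 -0.2 0 0 0 1"

```text
t: 8.1
eef_pos: [0.6358, 0.2042, 0.122]
tool_rot: [-0.002, 0.684, 0.73, -0.0]
contact_force: [-2.0, -1.6, -6.4]
gripper_width: 0.361
```

>>> send_rows --motion "0 0 -0.4 0 0 0 1; 0 0 -0.2 0 0 0 1; 0 0 0 0 0 0 0.5; 0 0 0 0 0 0 0.2; 0 0 0 0 0 0 0; 0 0 0 0 0 0 0"

```text
t: 8.6
eef_pos: [0.6405, 0.2085, 0.1209]
tool_rot: [-0.0, 0.683, 0.73, 0.006]
contact_force: [0.5, 0.1, 0.3]
gripper_width: 0.902
```

```bash
python3 w.py w5
```

```text
8.65 [0.64063864 0.20858305 0.1210586 ] yaw jaw 3.8094580988268905 [ 0.00821669  0.00889939 -0.99992664] [-0.06  0.63 -0.49  1.63  0.34  0.96 -0.61] [0.  0.8 0.7] 0.9788716822083791
piv [196. 273.]
knobtop [110. 192.]
hole2 [304. 238.]
tip [212. 392.]
```

View pics/w5.png

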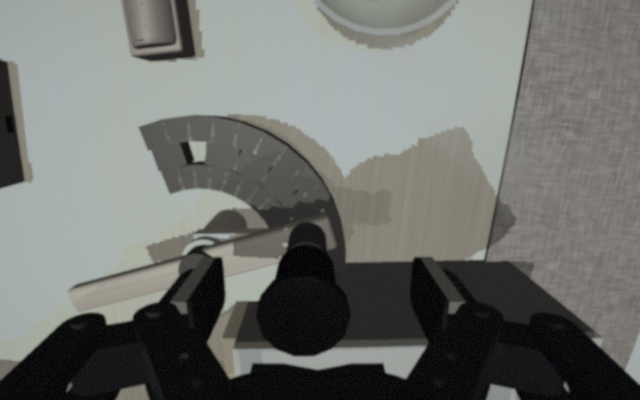

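>>> send_rows --motion "-0.3 -0.2 2.5 0 0 0 0; 0 0 3 0 0 0 0; 0 0 3 0 0 0 0; -1 -3 1.5 0 0 0 0.5; -1.3 -3.3 0 0 0 0 0.5; -1.3 -3.3 0 0 0 0 0.5; -1.3 -3.3 0 0 0 0 0.5; -1.3 -3.3 0 0 0 0 0.5; -1.3 -3 0 0 0 0 0.5; 0 0 0 0 0 0 0.5"

```text
t: 9.48
eef_pos: [0.5623, 0.0143, 0.2333]
tool_rot: [0.004, 0.68, 0.733, 0.014]
contact_force: [-0.3, -0.5, 0.1]
gripper_width: 0.502
```

```bash
python3 w.py w6
```

```text
9.5333 [0.56343699 0.01736812 0.23382314] yaw jaw 4.332059651169566 [ 0.02642279  0.01780401 -0.9994923 ] [ 0.3   0.33 -0.54  1.81  0.18  1.02 -0.22] [-0.3 -0.3 -0. ] 0.5011353838849059
piv [341. -20.]
knobtop [ 354. -190.]
hole2 [418. -36.]
tip [341.  95.]
```

View pics/w6.png

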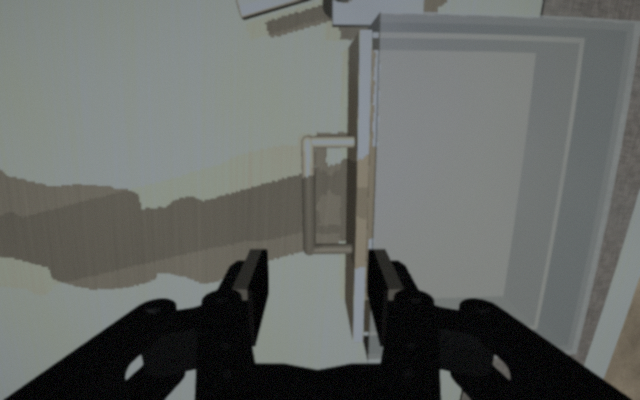

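```bash
cat > c.py <<'E'
from h import *
def tilt():
    p,R,o=pose();a=R[:,2];return np.degrees(np.cross(a,[0,0,-1])).round(1)
E
python3 - <<'E'
from c import *
C=cam("wrist")
a=onz(C,(308,141),.066);b=onz(C,(308,249),.066);print(a,b,(a+b)/2,np.degrees(np.arctan2(-(a-b)[0],(a-b)[1])));print(onz(C,(359,100),.086),onz(C,(359,280),.086),tilt())
E
```

```text
[0.55757368 0.05834111 0.066     ] [ 0.56440749 -0.04101157  0.066     ] [0.56099059 0.00866477 0.066     ] 3.9347975652090006
[0.59533294 0.09504468 0.086     ] [ 0.61162078 -0.05994557  0.086     ] [-1.   1.5  0. ]
```

>>> send_rows --motion "-0.2 -0.5 -3 -1 1.5 0 0.55; -0.1 -0.4 -3 0 0 0 0.55; 0 0 -3 0 0 0 0.55; 0 0 0 0 0 0 0.55"

```text
t: 9.87
eef_pos: [0.5655, 0.0113, 0.147]
tool_rot: [0.004, 0.68, 0.733, 0.006]
contact_force: [-0.9, 0.6, -0.0]
gripper_width: 0.45
```

```bash
python3 w.py w7
```

```text
9.9167 [0.56714777 0.01184962 0.14973968] yaw jaw 4.377597107668003 [ 0.01744095  0.00250407 -0.99984476] [ 0.27  0.43 -0.5   1.88  0.27  0.88 -0.29] [-0.   0.2  0.5] 0.45107471686137746
piv [353. -87.]
knobtop [ 374. -361.]
hole2 [ 463. -104.]
tip [351.  81.]
```

View pics/w7.png

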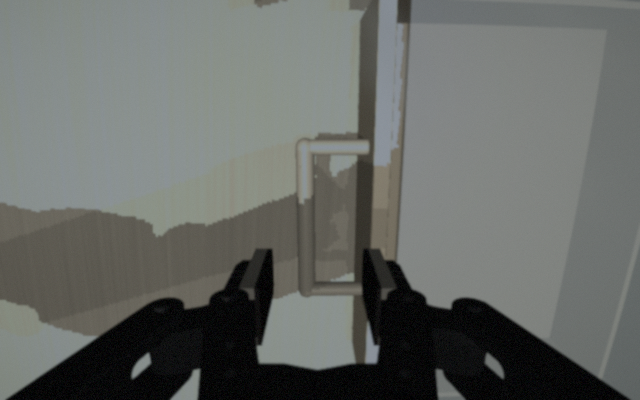

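```bash
python3 - <<'E'
from c import *
C=cam("wrist")
a=onz(C,(305,145),.066);b=onz(C,(306,288),.066);print(a,b,(a+b)/2,tilt());print(onz(C,(376,145),.086))
p,R,o=pose();print(p+R@[0,0,-.019])
for x in (-.02,.02): print(proj(C,p+R@np.array([0,x,-.019])))
E
```

```text
[0.55802013 0.05589511 0.066     ] [ 0.56538916 -0.0439238   0.066     ] [0.56170464 0.00598565 0.066     ] [-0.1  1.   0. ]
[0.59894993 0.06115859 0.086     ]
[0.5668164  0.01180204 0.16873673]
[[264.54744986 290.58705771]]
[[368.00083595 290.49844978]]
```

>>> send_rows --motion "-0.6 -0.2 -2.5 0 1 0 0.58; -0.3 -0.2 -2 0 0 0 0.58; 0 0 0 0 0 0 0.58"

```text
t: 10.17
eef_pos: [0.5636, 0.0122, 0.1101]
tool_rot: [0.002, 0.678, 0.735, 0.005]
contact_force: [-0.6, 0.5, -0.3]
gripper_width: 0.416
```

>>> send_rows --motion "-0.4 -0.4 -1.8 0 0.5 0 0.58; 0 0 0 0 0 0 0.58; -0.1 0 0 0 0 0 0.58"

```text
t: 10.42
eef_pos: [0.5639, 0.0116, 0.0986]
tool_rot: [0.001, 0.677, 0.736, 0.006]
contact_force: [0.3, 0.4, 0.1]
gripper_width: 0.421
```

```bash
python3 w.py w8
```

```text
10.4667 [0.56341091 0.01143505 0.09854221] yaw jaw 4.729345305352618 [ 0.00966707  0.0070228  -0.99992861] [ 0.25  0.5  -0.48  1.92  0.31  0.79 -0.32] [-0.2  0.   0.3] 0.4222874957978874
piv [ 373. -144.]
knobtop [343.   0.]
hole2 [ 511. -157.]
tip [368.  76.]
```

View pics/w8.png

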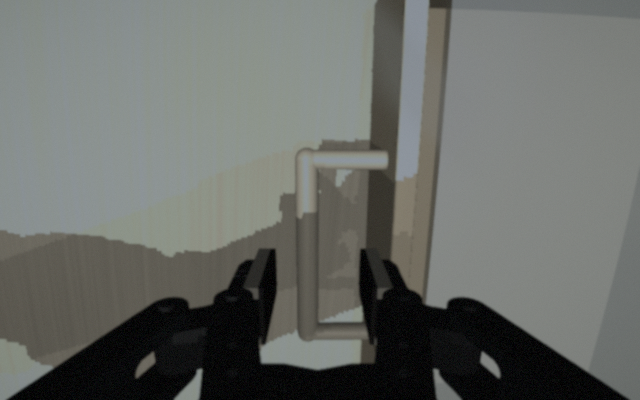

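>>> send_rows --motion "-0.4 -0.2 -1.5 -0.3 0.5 0 0.58; -0.2 -0.1 -1.5 0 0 0 0.58; -0.1 -0.1 -1.2 0 0 0 0.58"

```text
t: 10.72
eef_pos: [0.5616, 0.0088, 0.0614]
tool_rot: [0.004, 0.677, 0.736, 0.005]
contact_force: [-0.4, -0.5, 0.1]
gripper_width: 0.421
```

>>> send_rows --motion "-0.1 0 -1.2 0 0 0 0.58; 0 0 -0.3 0 0 0 0.6; 0 0 0 0 0 0 1; 0 0 0 0 0 0 1; 0 0 0 0 0 0 1; 0 0 0 0 0 0 1; 0 0 0 0 0 0 1" --newtons 60

```text
t: 11.3
eef_pos: [0.5577, 0.0087, 0.043]
tool_rot: [0.002, 0.677, 0.736, 0.003]
contact_force: [-1.4, 0.6, -3.5]
gripper_width: 0.119
```

```bash
python3 w.py w9
```

```text
11.35 [0.55769063 0.00871591 0.04299207] yaw jaw 4.76000162466107 [ 6.92263332e-03  5.27208290e-04 -9.99975899e-01] [ 0.21  0.57 -0.44  1.96  0.37  0.68 -0.37] [ 0.3 -0.1 -3.2] 0.11724074080527516
piv [ 430. -282.]
knobtop [  28453. -157610.]
hole2 [ 613. -263.]
tip [418.  52.]
```

View pics/w9.png

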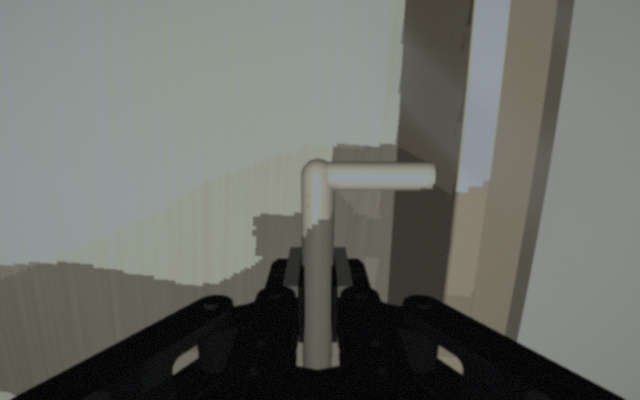

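>>> send_rows --motion "-0.8 -0.1 0 0 0 0 1; -1.5 -0.1 0 0 0 0 1; -1.5 -0.1 0 0 0 0 1; -1.5 -0.1 0 0 0 0 1; -1.5 -0.1 0 0 0 0 1"

```text
t: 11.77
eef_pos: [0.4913, 0.0035, 0.043]
tool_rot: [0.005, 0.678, 0.735, 0.006]
contact_force: [2.8, 1.0, -6.1]
gripper_width: 0.116
```

>>> send_rows --motion "-1.5 -0.1 0 0 0 0 1; -1.5 -0.1 0 0 0 0 1; -1.5 -0.1 0 0 0 0 1; -1.5 -0.1 0 0 0 0 1; -0.8 -0.1 0 0 0 0 1; -0.3 -0.1 0 0 0 0 1"

```text
t: 12.27
eef_pos: [0.4217, -0.002, 0.0433]
tool_rot: [0.009, 0.677, 0.735, 0.015]
contact_force: [22.0, 3.2, -50.0]
gripper_width: 0.117
```

>>> send_rows --motion "0.1 0 0 0 0 0 0.6; 0 0 0 0 0 0 0.55; 0 0 0 0 0 0 0.55; 0 0 0 0 0 0 0.55"

```text
t: 12.6
eef_pos: [0.4239, -0.0021, 0.0444]
tool_rot: [0.011, 0.677, 0.735, 0.017]
contact_force: [-0.3, -0.4, 0.2]
gripper_width: 0.447
```

>>> send_rows --motion "0 0 2.5 0 0 0 0.55; 0 0 3 0 0 0 0.55; 0 0 3.5 0 0 0 0.3; 1 0 3.5 0 0 0 0; 1 0 3.5 0 0 0 0; 1 0 3 0 0 0 0; 0 0 0 0 0 0 0"

```text
t: 13.18
eef_pos: [0.4481, -0.001, 0.2428]
tool_rot: [0.007, 0.676, 0.737, 0.013]
contact_force: [0.9, 0.2, 0.1]
gripper_width: 1.0
```

```bash
python3 - <<'E'
from c import *
print(pose(),tilt())
save("scene","s3",(60,100,540,400),1.6);save("top","t3",(120,90,510,340),2)
E
```

```text
(array([ 0.4480537 , -0.00095773,  0.24275559]), array([[-0.08552843,  0.99592053,  0.02876092],
       [ 0.99630927,  0.08528015,  0.00975324],
       [ 0.00726071,  0.02948895, -0.99953874]]), {'t': 13.1833, 'q': array([ 0.43635276,  0.11432482, -0.60246001,  2.04452565,  0.07220504,
        0.97393075, -0.11628991]), 'joint_vel': array([-0.00304383, -0.00653252,  0.00074679,  0.07689591, -0.00054481,
       -0.02885534, -0.00936994]), 'joint_torque': array([  0.70827227, -31.04877949,  -1.15055569, -25.45628071,
        -0.21525268,   1.02795761,   0.30681747]), 'eef_pos': array([ 0.4480537 , -0.00095773,  0.24275559]), 'tool_rot': array([0.00729706, 0.67615275, 0.73660493, 0.0133186 ]), 'contact_force': array([0.90356504, 0.21169711, 0.12056012]), 'torque': array([-0.05010095,  0.00958784, -0.02650375]), 'gripper_width': 0.9998564655536075}) [-0.6  1.6  0. ]
```

View pics/s3.png

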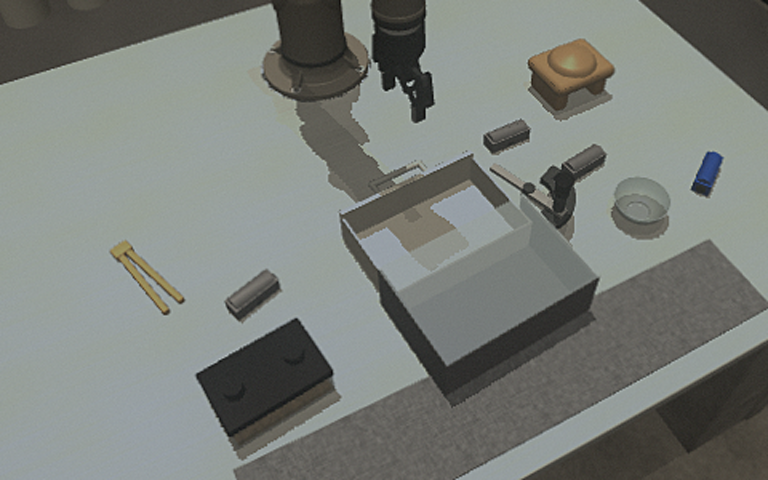

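View pics/t3.png

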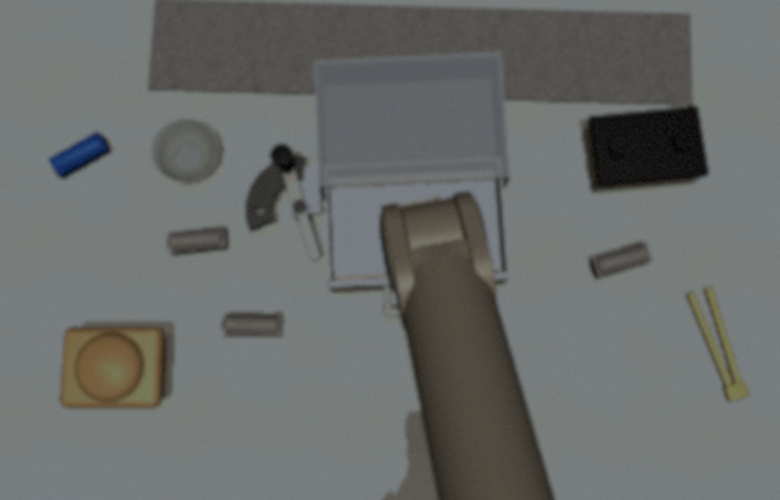

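>>> send_rows --motion "0 3.5 0 -0.6 1.6 -0.8 0; -0.3 3.5 0 0 0 -0.8 0; -0.5 3.5 0 0 0 -0.8 0; -0.7 3.5 0 0 0 -0.8 0; -0.8 3.5 0 0 0 -0.8 0; -1 3.5 0 0 0 -0.8 0; -1 3 0 0 0 0 0; 0 0 0 0 0 0 0"

```text
t: 13.95
eef_pos: [0.3868, 0.24, 0.2257]
tool_rot: [-0.007, 0.711, 0.703, -0.014]
contact_force: [0.3, -0.6, 0.2]
gripper_width: 1.004
```

```bash
python3 w.py w10; python3 -c "
from c import *
print(tilt())"
```

```text
14.0 [0.3874475  0.23716422 0.22509487] yaw jaw -0.7947855719402656 [-0.03099986 -0.0115616  -0.99945252] [ 0.02  0.22 -0.78  2.01  0.16  1.02 -0.85] [ 0.   0.5 -0.6] 1.0015591697297652
piv [532. 253.]
knobtop [599. 206.]
hole2 [593. 226.]
tip [524. 334.]
[ 0.7 -1.8  0. ]
```

View pics/w10.png

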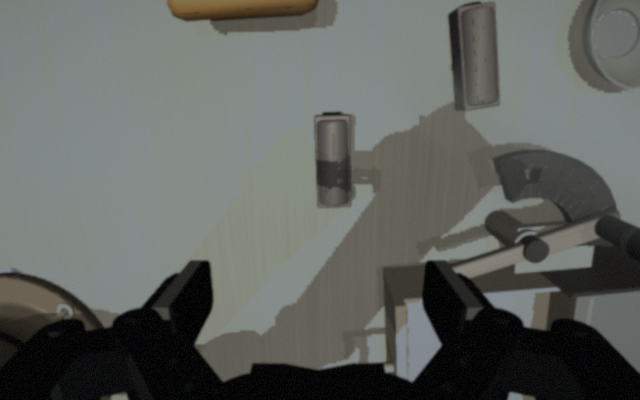

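```bash
cat > cov.py <<'E'
from c import *
import sys
C=cam("wrist");v=list(map(float,sys.argv[1:]))
a=onz(C,v[:2],.026);b=onz(C,v[2:4],.026)
d=a-b;ang=np.degrees(np.arctan2(d[1],d[0]));p,R,o=pose()
print("ctr",((a+b)/2).round(4),"len",np.linalg.norm(d).round(4),"long axis",ang.round(1),"TCP",p.round(4),"jaw",np.degrees(np.arctan2(R[1,1],R[0,1])).round(1),"tiltfix",tilt(),"d(cm)",((a+b)/2*100-p*100).round(1))
E
python3 cov.py 333 115 334.5 206; python3 cov.py 473 5 477 107
```

```text
ctr [0.3979 0.2503 0.026 ] len 0.0882 long axis 90.8 TCP [0.3874 0.2372 0.2251] jaw -0.8 tiltfix [ 0.7 -1.8  0. ] d(cm) [  1.    1.3 -19.9]
ctr [0.5246 0.3441 0.026 ] len 0.0873 long axis 97.4 TCP [0.3874 0.2372 0.2251] jaw -0.8 tiltfix [ 0.7 -1.8  0. ] d(cm) [ 13.7  10.7 -19.9]
```

>>> send_rows --motion "0.6 0.7 -3 0.7 -1.8 1 0; 0.4 0.6 -3.3 0 0 0 0; 0 0 -3.3 0 0 0 0; 0 0 0 0 0 0 0"

```text
t: 14.33
eef_pos: [0.3957, 0.2463, 0.1228]
tool_rot: [0.001, 0.705, 0.709, -0.002]
contact_force: [-0.9, -0.8, -0.5]
gripper_width: 1.001
```

```bash
python3 w.py w11; python3 -c "
from c import *
print(tilt())"
```

```text
14.3833 [0.39680921 0.24725196 0.12522782] yaw jaw 0.3216673622347812 [ 0.00112074 -0.00230286 -0.99999672] [-0.08  0.37 -0.72  2.1   0.34  0.79 -1.01] [-0.1  0.3 -0.3] 1.0023809790820666
piv [592. 329.]
knobtop [736. 295.]
hole2 [670. 289.]
tip [572. 429.]
[0.1 0.1 0. ]
```

View pics/w11.png

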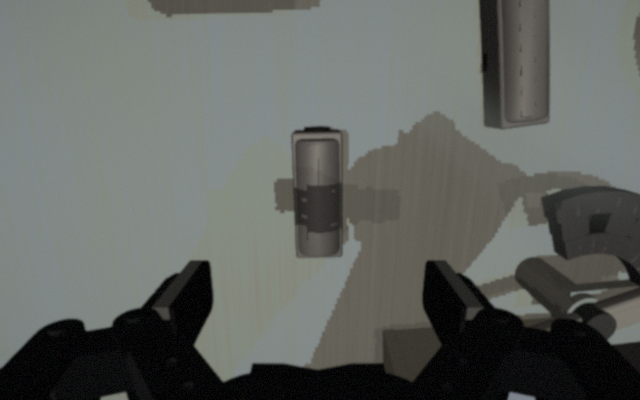

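```bash
python3 cov.py 319 132 319 257
```

```text
ctr [0.3985 0.2534 0.026 ] len 0.0903 long axis 90.4 TCP [0.3968 0.2473 0.1252] jaw 0.3 tiltfix [0.1 0.1 0. ] d(cm) [ 0.2  0.6 -9.9]
```

>>> send_rows --motion "0.1 0.3 -3.3 0 0 0 0; 0 0.3 -3.3 0 0 0 0; 0 0 -2.5 0 0 0 0; 0 0 0 0 0 0 0"

```text
t: 14.72
eef_pos: [0.4023, 0.2516, 0.0366]
tool_rot: [0.003, 0.707, 0.707, 0.002]
contact_force: [-0.4, -0.5, 0.4]
gripper_width: 0.999
```

>>> send_rows --motion "-0.3 0.1 -2 0 0 0 0; -0.1 0 -0.7 0 0 0 0; 0 0 0 0 0 0 0"

```text
t: 14.97
eef_pos: [0.4017, 0.2522, 0.0135]
tool_rot: [0.005, 0.708, 0.706, 0.004]
contact_force: [0.6, 0.3, 0.2]
gripper_width: 1.001
```

>>> send_rows --motion "-0.2 0 -0.6 0 0 0 0.4; 0 0 -0.1 0 0 0 1; 0 0 0 0 0 0 1; 0 0 0 0 0 0 1; 0 0 0 0 0 0 1; 0 0 0 0 0 0 1; 0 0 0 0 0 0 1" --newtons 60

```text
t: 15.55
eef_pos: [0.404, 0.2536, 0.0131]
tool_rot: [0.007, 0.709, 0.705, 0.008]
contact_force: [-0.6, -0.2, -2.1]
gripper_width: 0.381
```

>>> send_rows --motion "0 0 2 0 0 0 1; 0 0 3 0 0 0 1; 0 0 0 0 0 0 1"

```text
t: 15.8
eef_pos: [0.4028, 0.253, 0.0637]
tool_rot: [0.006, 0.708, 0.706, 0.006]
contact_force: [1.5, 0.3, -1.1]
gripper_width: 0.381
```

```bash
python3 w.py w12; python3 -c "
from c import *
print(tilt())"
```

```text
15.85 [0.40215935 0.25207834 0.06185936] yaw jaw -0.24817657785125505 [ 0.0162588  -0.00120123 -0.9998671 ] [-0.17  0.47 -0.64  2.14  0.48  0.66 -1.14] [ 0.  -0.5 -0.1] 0.37924611119594637
piv [654. 403.]
knobtop [860. 391.]
hole2 [741. 344.]
tip [618. 513.]
[0.1 0.9 0. ]
```

View pics/w12.png

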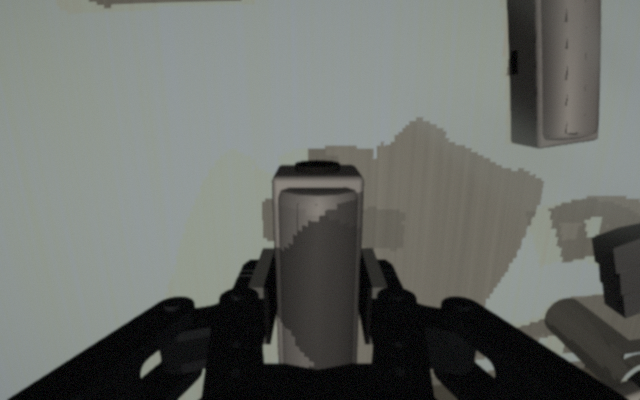

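>>> send_rows --motion "0 0 3.5 0 0.5 -3 1; 0 0 3.5 0 0.4 -6.5 1; 0 0 3.5 0 0 -6.5 1; 1 -1 3 0 0 -6.5 1; 1.1 -1.5 0 0 0 -6.5 1; 1.1 -1.5 0 0 0 -6.5 1; 1.1 -1.5 0 0 0 -6.5 1; 1.1 -1.5 0 0 0 -6.5 1; 1.1 -1.5 0 0 0 -6.5 1; 1.1 -1.5 0 0 0 -6.5 1; 1.1 -1.5 0 0 0 -6.5 1; 1.1 -1.5 0 0 0 -6.5 1; 1.1 -1.5 0 0 0 -6.5 1; 1.1 -1.4 0 0 0 -3 1; 0 0 0 0 0 0 1"

```text
t: 17.1
eef_pos: [0.5212, 0.0791, 0.1917]
tool_rot: [-0.002, 1.0, 0.014, -0.005]
contact_force: [0.3, -0.9, -0.0]
gripper_width: 0.383
```

```bash
python3 w.py w13; python3 -c "
from c import *
print(tilt())"
```

```text
17.15 [0.52005344 0.08068699 0.19143252] yaw jaw -88.14415501130637 [-0.01077172  0.0040926  -0.99993361] [ 0.04  0.31 -0.37  1.92  0.13  0.94 -1.93] [-0.3  0.3 -2. ] 0.38131763074159286
piv [180. 124.]
knobtop [ 15. 141.]
hole2 [152.  35.]
tip [299. 117.]
[-0.2 -0.6 -0. ]
```

View pics/w13.png

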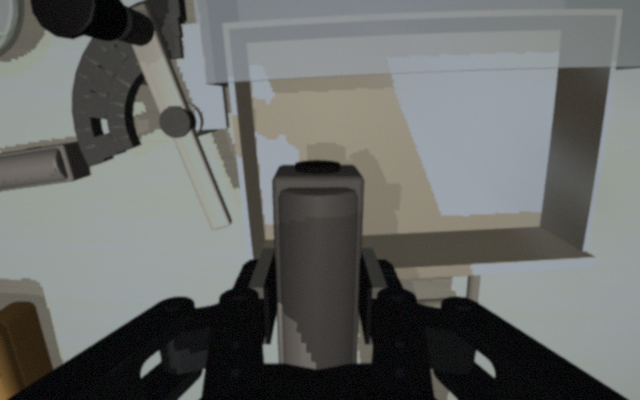

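```bash
python3 - <<'E'
from c import *
C=cam("wrist")
O=np.array([.5975,.008]);xc=np.array([.9966,.082]);yc=np.array([-.082,.9966])
for n,uv,z in [("floorRF",(541,214),.014),("floorLF",(261,236),.014),("topRF",(592,256),.08),("topLwall",(232,125),.075),("case edge L",(225,82),.106),("case edge R",(615,70),.106)]:
    X=onz(C,uv,z);d=X[:2]-O;print(n,X.round(4),"case",(d@xc).round(4),(d@yc).round(4))
p,R,o=pose();d=p[:2]-O;print("tcp case",d@xc,d@yc)
E
```

```text
floorRF [ 0.4946 -0.1324  0.014 ] case -0.1141 -0.1314
floorLF [0.4635 0.1348 0.014 ] case -0.1231 0.1374
topRF [ 0.4808 -0.1383  0.08  ] case -0.1283 -0.1362
topLwall [0.5716 0.1447 0.075 ] case -0.0146 0.1384
case edge L [0.5996 0.1409 0.106 ] case 0.013 0.1323
case edge R [ 0.6174 -0.1004  0.106 ] case 0.011 -0.1097
tcp case -0.07122290999054331 0.07879047177457896
```

>>> send_rows --motion "0.5 0.5 -2 -0.2 -0.6 2.8 1; 0.3 0.2 -3.3 0 0 0 1; 0 0 -3.3 0 0 0 1; 0 0 -2.5 0 0 0 1; 0 0 0 0 0 0 1"

```text
t: 17.57
eef_pos: [0.5284, 0.0912, 0.0772]
tool_rot: [-0.001, 0.999, 0.048, 0.002]
contact_force: [-1.2, 0.4, -0.6]
gripper_width: 0.38
```

>>> send_rows --motion "0 -0.3 -2 0 0 0 1; 0 -0.1 -1.5 0 0 0 1; 0 0 -0.7 0 0 0 1; 0 0 0 0 0 0 1"

```text
t: 17.9
eef_pos: [0.5277, 0.0904, 0.0352]
tool_rot: [-0.002, 0.999, 0.053, 0.001]
contact_force: [-0.5, -0.1, -0.2]
gripper_width: 0.379
```

>>> send_rows --motion "0 -0.1 -0.5 0 0 0 1; 0 0 -0.2 0 0 0 1; 0 0 0 0 0 0 1"

```text
t: 18.15
eef_pos: [0.5293, 0.0907, 0.0306]
tool_rot: [-0.003, 0.999, 0.054, 0.003]
contact_force: [0.0, -0.8, -0.5]
gripper_width: 0.378
```

>>> send_rows --motion "0 0 -0.2 0 0 0 1; 0 0 0 0 0 0 0.5; 0 0 0 0 0 0 0.46; 0 0 0 0 0 0 0.44; 0 0 0.5 0 0 0 0.44; 0 0 2.5 0 0 0 0.44; 0 0 3 0 0 0 0.44; 0 0 3.5 0 0 0 0.44"

```text
t: 18.82
eef_pos: [0.526, 0.0896, 0.1236]
tool_rot: [-0.002, 0.999, 0.054, -0.001]
contact_force: [-0.6, -0.3, 0.6]
gripper_width: 0.565
```

```bash
python3 w.py w14; python3 -c "
from c import *
print(tilt())"
```

```text
18.8667 [0.53035332 0.09103199 0.13093111] yaw jaw -83.78605464133364 [ 0.0077602   0.00599251 -0.99995193] [ 0.02  0.4  -0.37  1.96  0.19  0.81 -1.92] [1.5 0.6 5.3] 0.5650744454884419
piv [159. 130.]
knobtop [-96. 144.]
hole2 [131.   7.]
tip [320. 133.]
[-0.3  0.4  0. ]
```

View pics/w14.png

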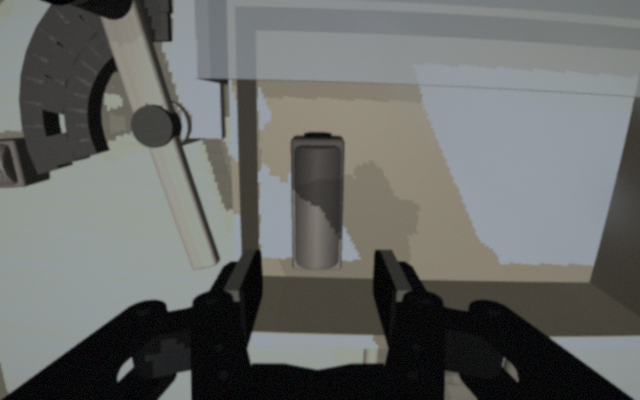

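>>> send_rows --motion "0 0 3.5 -0.3 0.4 3 0; 0 0 3.5 0 0 6.5 0; 0 2 2.5 0 0 6.5 0; 0 2.4 0 0 0 6.5 0; 0 2.4 0 0 0 6.5 0; 0 2.4 0 0 0 6.5 0; 0 2.4 0 0 0 6.5 0; 0 2.4 0 0 0 6.5 0; 0 2.4 0 0 0 6.5 0; 0 2.4 0 0 0 6.5 0; 0 2.4 0 0 0 6.5 0; 0 2 0 0 0 6.5 0; 0 1 0 0 0 6.5 0; 0 0.5 0 0 0 6.5 0; 0 0 0 0 0 3 0; 0 0 0 0 0 0 0"

```text
t: 20.2
eef_pos: [0.5279, 0.3568, 0.2443]
tool_rot: [-0.006, 0.633, 0.774, 0.013]
contact_force: [0.3, 0.3, 0.0]
gripper_width: 1.0
```

```bash
python3 w.py w15; python3 -c "
from c import *
print(tilt())"
```

```text
20.25 [0.52775013 0.35680819 0.2444428 ] yaw jaw 11.304771367434187 [ 0.00744287  0.0286467  -0.99956189] [-0.13  0.5  -0.78  1.62  0.36  1.15 -0.79] [ 0.3  0.2 -0.6] 1.0027765194562974
piv [323. 363.]
knobtop [337. 355.]
hole2 [383. 348.]
tip [314. 427.]
[-1.6  0.4  0. ]
```

View pics/w15.png

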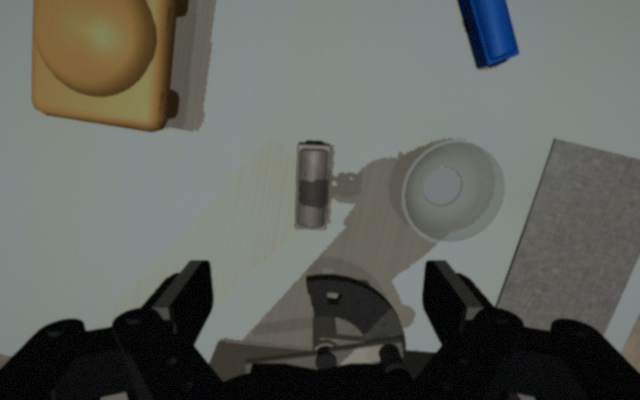

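```bash
python3 cov.py 315 143 311.5 228
```

```text
ctr [0.5286 0.3494 0.026 ] len 0.0897 long axis 98.8 TCP [0.5278 0.3568 0.2444] jaw 11.3 tiltfix [-1.6  0.4  0. ] d(cm) [  0.1  -0.7 -21.8]
```

>>> send_rows --motion "0 -0.4 -3.3 -1.6 0.4 -2.5 0; 0 -0.3 -3.5 0 0 0 0; 0 0 -3.5 0 0 0 0; 0 0 -3.5 0 0 0 0; 0 0 -3 0 0 0 0; 0 0 -1.5 0 0 0 0; 0 0 0 0 0 0 0"

```text
t: 20.83
eef_pos: [0.5298, 0.3485, 0.0594]
tool_rot: [0.003, 0.659, 0.752, 0.005]
contact_force: [0.3, -0.2, 0.3]
gripper_width: 1.003
```

```bash
python3 w.py w16; python3 -c "
from c import *
print(tilt())"
```

```text
20.8833 [0.53027243 0.34885861 0.06080296] yaw jaw 7.551972736721082 [ 0.01188748  0.00431809 -0.99992002] [-0.22  0.69 -0.65  1.76  0.54  0.86 -0.98] [-0.6 -0.1  0.8] 0.9977441082975154
piv [354. 561.]
knobtop [394. 684.]
hole2 [461. 519.]
tip [342. 636.]
[-0.2  0.7  0. ]
```

View pics/w16.png

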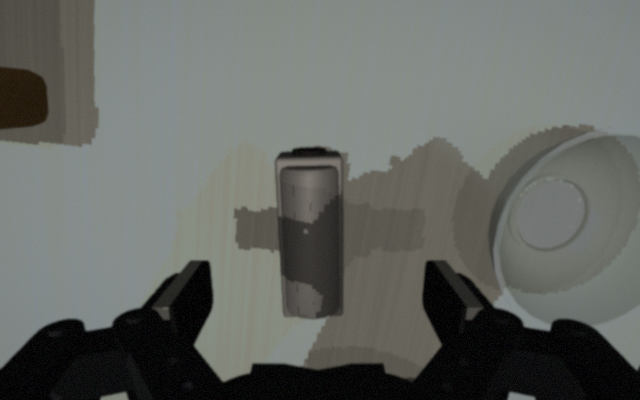

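>>> send_rows --motion "-0.2 0 -2.5 -0.2 0.7 0 0; -0.1 0 -2.2 0 0 0 0; 0 0 -0.8 0 0 0 0; 0 0 -0.2 0 0 0 0.2"

```text
t: 21.22
eef_pos: [0.5319, 0.3516, 0.0098]
tool_rot: [0.001, 0.662, 0.75, 0.006]
contact_force: [0.4, -0.4, -0.5]
gripper_width: 0.883
```

>>> send_rows --motion "-0.2 -0.1 -0.4 0 0 0 0.5; 0 0 -0.2 0 0 0 1; 0 0 -0.1 0 0 0 1; 0 0 0 0 0 0 1; 0 0 0 0 0 0 1; 0 0 0 0 0 0 1; 0 0 0 0 0 0 1"

```text
t: 21.8
eef_pos: [0.5334, 0.3532, 0.0096]
tool_rot: [0.002, 0.662, 0.749, 0.01]
contact_force: [0.6, 0.8, -0.5]
gripper_width: 0.388
```

>>> send_rows --motion "0 0 2 0 0.5 0 1; 0 0 3.5 0 0.3 0 1; 0 0 3.8 0 0 0 1; 0 0 3.8 0 0 -4 1; 0 0 3.8 0 0 -6.6 1; 0 -2.5 3 0 0 -6.6 1; 0 -2.8 0 0 0 -6.6 1; 0 -2.8 0 0 0 -6.6 1; 0 -2.8 0 0 0 -6.6 1; 0 -2.8 0 0 0 -6.6 1; 0 -2.8 0 0 0 -6.6 1; 0 -2.8 0 0 0 -6.6 1; 0 -2.8 0 0 0 -6.6 1; 0 -2.8 0 0 0 -6.6 1; 0 -2.8 0 0 0 -6.6 1; 0 -2.5 0 0 0 -6.6 1; 0 -2 0 0 0 -6.6 1; 0 -1 0 0 0 -6.6 1; 0 0 0 0 0 0 1"

```text
t: 23.38
eef_pos: [0.5246, 0.0063, 0.2206]
tool_rot: [0.001, 0.999, -0.034, 0.014]
contact_force: [0.6, -0.4, -1.0]
gripper_width: 0.383
```

```bash
python3 w.py w17; python3 -c "
from c import *
print(tilt())"
```

```text
23.4333 [0.52466371 0.00746009 0.22067655] yaw jaw -93.4860559537708 [ 0.02719322 -0.00170966 -0.99962873] [ 0.15  0.25 -0.34  1.93  0.11  0.96 -1.87] [ 0.2  0.7 -0.2] 0.38638234882384165
piv [104. 152.]
knobtop [-47. 179.]
hole2 [74. 79.]
tip [204. 135.]
[0.1 1.6 0. ]
```

View pics/w17.png

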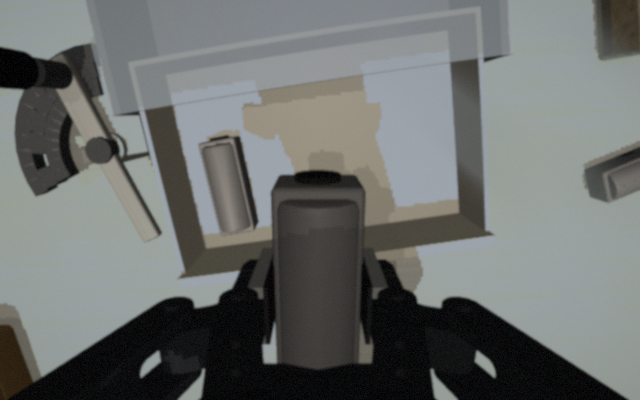

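>>> send_rows --motion "0.5 1.1 -1 0.1 1.6 5 1; 0.4 1.1 -2.5 0 0 3.2 1; 0 0 -3.3 0 0 0 1; 0 0 -3.3 0 0 0 1; 0 0 -2.5 0 0 0 1; 0 0 0 0 0 0 1"

```text
t: 23.93
eef_pos: [0.5364, 0.04, 0.094]
tool_rot: [-0.004, 0.998, 0.061, 0.004]
contact_force: [-0.7, -1.0, -1.2]
gripper_width: 0.384
```

```bash
python3 w.py w18; python3 -c "
from c import *
print(tilt())"
```

```text
23.9833 [0.5374132  0.04043542 0.09608895] yaw jaw -82.964734527279 [ 0.01025817  0.00854726 -0.99991085] [ 0.09  0.45 -0.35  1.99  0.21  0.73 -1.83] [-0.7  1.1 -0.3] 0.38458065846185985
piv [ 32. 143.]
knobtop [-255.  167.]
hole2 [4. 6.]
tip [210. 149.]
[-0.5  0.6  0. ]
```

View pics/w18.png

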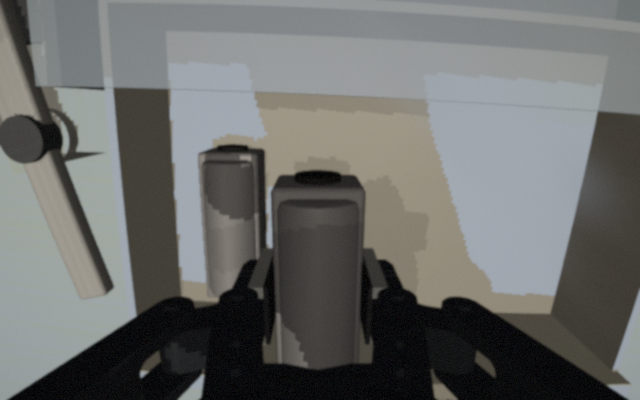

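>>> send_rows --motion "-0.2 -1.1 -0.5 -0.5 0.6 -2.2 1; 0 -0.2 0 0 0 0 1; 0 0 -1.5 0 0 0 1; 0 0 0 0 0 0 1"

```text
t: 24.32
eef_pos: [0.5391, 0.0283, 0.0811]
tool_rot: [0.0, 0.999, 0.043, 0.003]
contact_force: [-0.8, -0.1, -1.4]
gripper_width: 0.385
```

>>> send_rows --motion "-0.2 0 -2 0 0 0 1; -0.2 0 -2 0 0 0 1; -0.1 0 -1.2 0 0 0 1; 0 0 0 0 0 0 1"

```text
t: 24.65
eef_pos: [0.5403, 0.0276, 0.0353]
tool_rot: [0.0, 0.999, 0.043, 0.01]
contact_force: [-0.4, 1.0, -0.3]
gripper_width: 0.385
```

>>> send_rows --motion "-0.3 0 -0.6 0 0 0 1; -0.1 0 -0.4 0 0 0 1; 0 0 0 0 0 0 1"

```text
t: 24.9
eef_pos: [0.5382, 0.0276, 0.0275]
tool_rot: [0.0, 0.999, 0.042, 0.012]
contact_force: [-0.0, -0.5, -0.8]
gripper_width: 0.385
```

>>> send_rows --motion "0 0 -0.3 0 0 0 1; 0 0 0 0 0 0 0.5; 0 0 0 0 0 0 0.46; 0 0 0 0 0 0 0.46; 0 0 0.5 0 0 0 0.46; 0 0 2.5 0 0 0 0.46; 0 0 3 0 0 0 0.46; 0 0 3.5 0 0 0 0.46; 0 0 3.5 0 0 0 0.2; 0 0 0 0 0 0 0"

```text
t: 25.73
eef_pos: [0.5375, 0.0283, 0.162]
tool_rot: [-0.0, 0.999, 0.043, 0.012]
contact_force: [1.1, 0.4, -0.3]
gripper_width: 0.806
```

```bash
python3 w.py w19; python3 -c "
from c import *
print(tilt())"
```

```text
25.7833 [0.5363695  0.02796086 0.15959149] yaw jaw -85.05634864164445 [ 2.06834592e-02  8.94335007e-04 -9.99785674e-01] [ 0.13  0.35 -0.36  1.95  0.17  0.85 -1.81] [ 0.2 -0.  -0.3] 0.8887141849473627
piv [ 92. 142.]
knobtop [-115.  157.]
hole2 [68. 45.]
tip [221. 142.]
[-0.1  1.2  0. ]
```

View pics/w19.png

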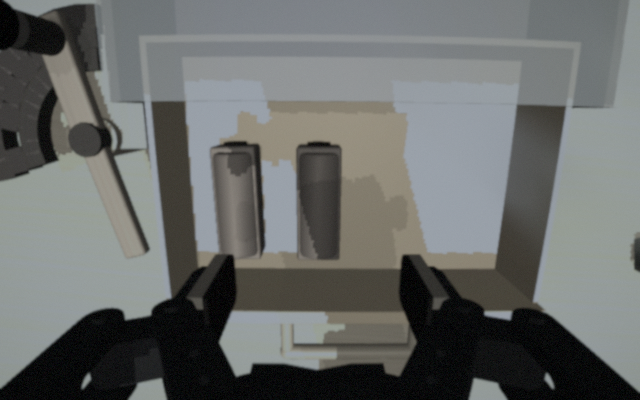

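>>> send_rows --motion "0 0 3 -0.1 1.2 3 0; 0 0 3 0 0 6.4 0; 0 -2 0 0 0 6.4 0; 0 -2.5 0 0 0 6.4 0; 0 -2.5 0 0 0 6.4 0; 0 -2.5 0 0 0 6.4 0; 0 -2.5 0 0 0 6.4 0; 0 -2.5 0 0 0 6.4 0; 0 -2.5 0 0 0 6.4 0; -0.2 -2.5 0 0 0 6.4 0; -0.2 -2.5 0 0 0 6.4 0; -0.2 -2.5 0 0 0 6.4 0; -0.2 -2.5 0 0 0 6.4 0; -0.2 -2.5 0 0 0 6.4 0; -0.2 -2 0 0 0 6.4 0; -0.2 -1 0 0 0 6.4 0; 0 0 0 0 0 3 0; 0 0 0 0 0 0 0"

```text
t: 27.28
eef_pos: [0.5095, -0.311, 0.2103]
tool_rot: [-0.005, 0.556, 0.831, -0.006]
contact_force: [0.1, 0.1, -0.1]
gripper_width: 1.001
```

```bash
python3 w.py w20; python3 -c "
from c import *
print(tilt())
save('top','t4',(80,70,590,400),1.5)"
```

```text
27.3333 [ 0.50917961 -0.31108573  0.21007564] yaw jaw 22.246093347147394 [-0.01465451 -0.00443912 -0.99988276] [ 0.87  0.43 -0.56  1.73  0.27  1.06  0.6 ] [ 0.1 -0.3  0.1] 0.9972209789717431
piv [ 593. -265.]
knobtop [-1425.  3225.]
hole2 [ 641. -233.]
tip [ 626. -276.]
[ 0.3 -0.8  0. ]
```

View pics/w20.png

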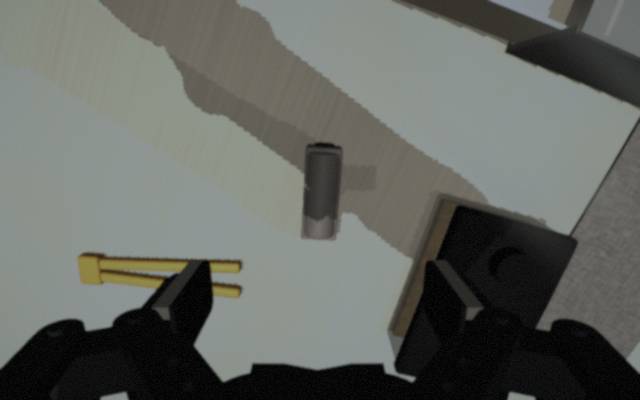

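View pics/t4.png

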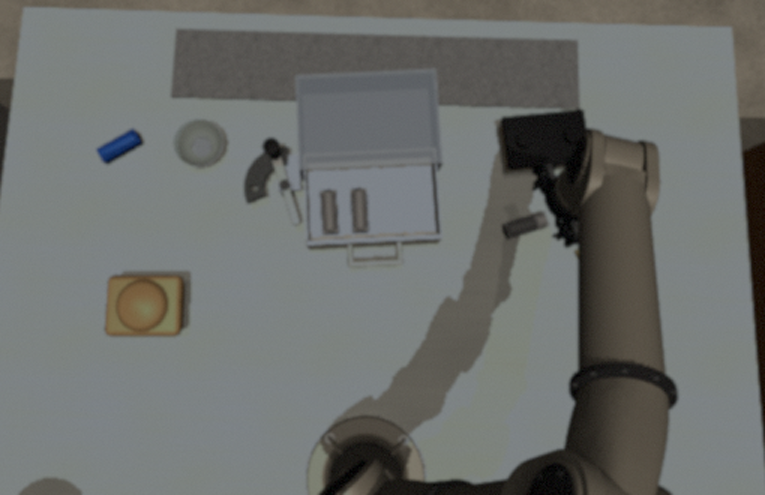

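```bash
python3 cov.py 323.5 147 319 239
```

```text
ctr [ 0.5163 -0.3218  0.026 ] len 0.0896 long axis 109.7 TCP [ 0.5096 -0.3103  0.2104] jaw 22.2 tiltfix [ 0.3 -0.8  0. ] d(cm) [  0.7  -1.1 -18.4]
```

```bash
python3 - <<'E'
from c import *
C=cam("wrist")
print(onz(C,(242,266),.01),onz(C,(242,291),.01),onz(C,(443,195),.02),onz(C,(392,335),.02))
for s in (-1,1):
  for w in (-.011,.011):
    j=np.array([np.cos(np.radians(19.7)),np.sin(np.radians(19.7))]);n=np.array([-j[1],j[0]])
    print(np.array([.5163,-.3218])+s*.058*j+w*n)
E
```

```text
[ 0.47014808 -0.42915774  0.01      ] [ 0.47965381 -0.45726001  0.01      ] [ 0.62554296 -0.2786892   0.02      ] [ 0.64804549 -0.4391852   0.02      ]
[ 0.46540276 -0.3517077 ]
[ 0.45798666 -0.33099535]
[ 0.57461334 -0.31260465]
[ 0.56719724 -0.2918923 ]
```

>>> send_rows --motion "0.4 -0.6 -3.3 0.3 -0.8 -2.5 0; 0.3 -0.5 -3.5 0 0 0 0; 0 0 -3.5 0 0 0 0; 0 0 -3 0 0 0 0; 0 0 -1.2 0 0 0 0; 0 0 0 0 0 0 0"

```text
t: 27.88
eef_pos: [0.5204, -0.3169, 0.063]
tool_rot: [0.003, 0.578, 0.816, 0.002]
contact_force: [-1.0, 0.7, 0.0]
gripper_width: 0.998
```

```bash
python3 w.py w21; python3 -c "
from c import *
print(tilt())"
```

```text
27.9333 [ 0.52077142 -0.31693966  0.0640926 ] yaw jaw 19.37857607774664 [ 0.00798027 -0.00138027 -0.9999672 ] [ 0.8   0.61 -0.48  1.82  0.38  0.79  0.46] [-0.1  0.2 -1. ] 1.0022605702643448
piv [-86293. 163520.]
knobtop [ 3261. -5451.]
hole2 [-32212.  47693.]
tip [-4564.  8423.]
[0.1 0.5 0. ]
```

View pics/w21.png

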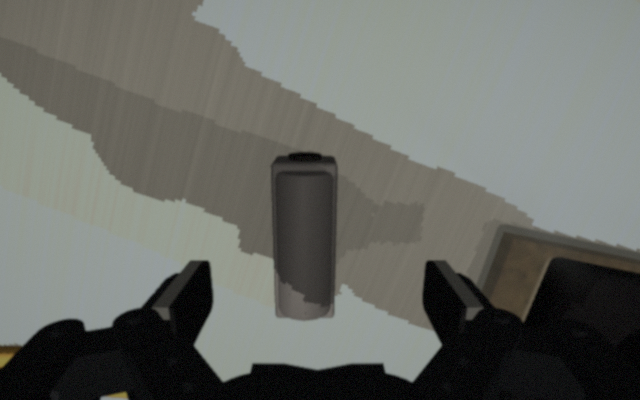

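```bash
python3 cov.py 305 160 306 318
```

```text
ctr [ 0.5171 -0.3229  0.026 ] len 0.092 long axis 109.2 TCP [ 0.5208 -0.3169  0.0641] jaw 19.4 tiltfix [0.1 0.5 0. ] d(cm) [-0.4 -0.6 -3.8]
```

>>> send_rows --motion "-0.4 -0.4 -2.5 0 0.5 0 0; -0.2 -0.3 -2.2 0 0 0 0; -0.1 0 -0.9 0 0 0 0; -0.1 0 -0.3 0 0 0 0.2"

```text
t: 28.27
eef_pos: [0.5197, -0.3248, 0.0122]
tool_rot: [0.007, 0.578, 0.816, 0.0]
contact_force: [0.7, 0.8, 0.7]
gripper_width: 0.884
```

>>> send_rows --motion "-0.2 0 -0.6 0 0 0 0.5; 0 0 -0.3 0 0 0 1; 0 0 -0.1 0 0 0 1; 0 0 0 0 0 0 1; 0 0 0 0 0 0 1; 0 0 0 0 0 0 1; 0 0 0 0 0 0 1"

```text
t: 28.85
eef_pos: [0.5217, -0.3258, 0.0082]
tool_rot: [0.011, 0.578, 0.816, 0.001]
contact_force: [0.3, 0.6, -0.9]
gripper_width: 0.386
```

>>> send_rows --motion "0 0 2 0 0.5 0 1; 0 0 3.5 0 0.5 0 1; 0 0 3.5 0 0 -6.5 1; 0 0 3.8 0 0 -6.5 1; 0 0.5 3.8 0 0 -6.5 1; 0.2 1.8 2.5 0 0 -6.5 1; 0.2 1.9 0 0 0 -6.5 1; 0.2 1.9 0 0 0 -6.5 1; 0.2 1.9 0 0 0 -6.5 1; 0.2 1.9 0 0 0 -6.5 1; 0.2 1.9 0 0 0 -6.5 1; 0.2 1.9 0 0 0 -6.5 1; 0.2 1.9 0 0 0 -6.5 1; 0.2 1.9 0 0 0 -6.5 1; 0.2 1.9 0 0 0 -6.5 1; 0.2 1.9 0 0 0 -6.5 1; 0.2 1.5 0 0 0 -5 1; 0 0.7 0 0 0 0 1; 0 0 0 0 0 0 1"

```text
t: 30.43
eef_pos: [0.541, -0.0776, 0.2101]
tool_rot: [0.001, 0.997, 0.075, 0.001]
contact_force: [0.0, 0.7, -0.7]
gripper_width: 0.381
```

```bash
python3 w.py w22; python3 -c "
from c import *
print(tilt())"
```

```text
30.4833 [ 0.54096641 -0.07842343  0.21008217] yaw jaw -81.40972077064231 [ 0.0014842  -0.00220691 -0.99999646] [ 0.27  0.31 -0.29  1.87  0.11  0.98 -1.49] [-0.8  0.5 -1.2] 0.38350912550249666
piv [  0. 108.]
knobtop [-171.  109.]
hole2 [-15.  26.]
tip [104. 113.]
[0.1 0.1 0. ]
```

View pics/w22.png

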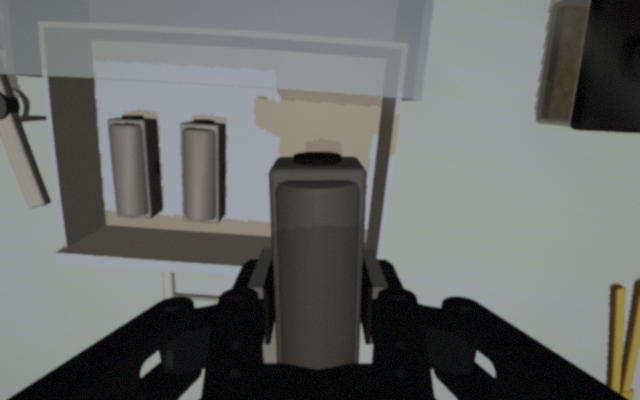

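>>> send_rows --motion "0.1 0.5 -2.5 0 0 -3.9 1; 0 0.2 -3.5 0 0 0 1; 0 0 -3.5 0 0 0 1; 0 0 -3 0 0 0 1; 0 0 0 0 0 0 1"

```text
t: 30.9
eef_pos: [0.5441, -0.0788, 0.0845]
tool_rot: [0.003, 0.999, 0.042, 0.005]
contact_force: [-0.5, -0.2, -1.6]
gripper_width: 0.383
```

>>> send_rows --motion "-0.1 0.3 -2 0 0 0 1; -0.1 0.2 -2 0 0 0 1; -0.1 0 -1.3 0 0 0 1; 0 0 0 0 0 0 1"

```text
t: 31.23
eef_pos: [0.5424, -0.0801, 0.0327]
tool_rot: [0.005, 0.999, 0.042, 0.006]
contact_force: [-0.5, -0.6, -1.4]
gripper_width: 0.39
```

>>> send_rows --motion "0 0 -0.5 0 0 0 1; 0 0 -0.3 0 0 0 1; 0 0 0 0 0 0 1"

```text
t: 31.48
eef_pos: [0.5448, -0.0829, 0.0279]
tool_rot: [0.006, 0.999, 0.041, 0.008]
contact_force: [-0.7, 0.5, -1.0]
gripper_width: 0.382
```

>>> send_rows --motion "0 0.2 -0.4 0 0 0 1; 0 0 -0.1 0 0 0 0.5; 0 0 0 0 0 0 0.46; 0 0 0 0 0 0 0.46; 0 0 0.5 0 0 0 0.46; 0 0 2.5 0 0 0 0.46; 0 0 3 0 0 0 0.46; 0 0 3.5 0 0 0 0.46; 0 0 3.5 0 0 0 0.46; 0 1 3.5 0 0 0 0.46; 0 0 0 0 0 0 0.46"

```text
t: 32.4
eef_pos: [0.5455, -0.068, 0.2]
tool_rot: [0.004, 0.999, 0.042, 0.01]
contact_force: [1.2, -0.2, 0.5]
gripper_width: 0.541
```

```bash
python3 w.py w23; python3 -c "
from c import *
print(tilt())
save('scene','s4',(60,60,540,400),1.6)"
```

```text
32.45 [ 0.54420084 -0.0695679   0.19742332] yaw jaw -85.2191629151254 [ 0.01737136 -0.00890686 -0.99980943] [ 0.24  0.31 -0.28  1.89  0.12  0.93 -1.59] [ 0.4  0.1 -1.1] 0.5446483399246149
piv [  0. 140.]
knobtop [-175.  154.]
hole2 [-20.  58.]
tip [105. 138.]
[0.5 1.  0. ]
```

View pics/w23.png

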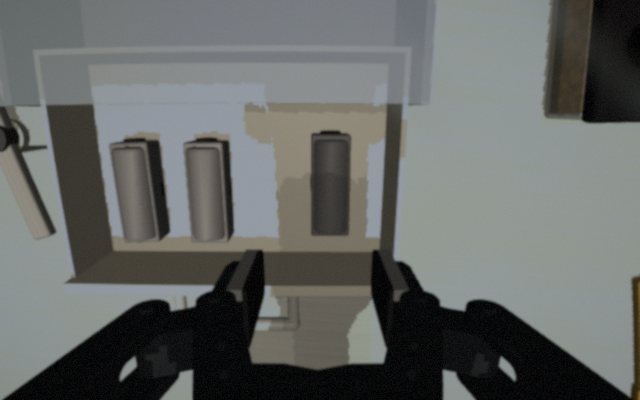

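View pics/s4.png

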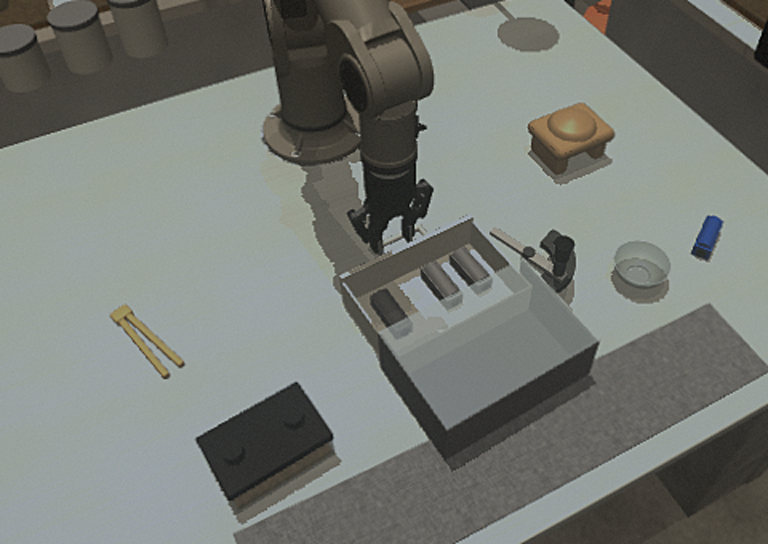

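```bash
python3 - <<'E'
from c import *
im=read_camera("scene");a=im[100:200,360:480];cv2.imwrite("pics/hz.png",cv2.resize(cv2.convertScaleAbs(a,alpha=1.8),None,fx=6,fy=6)[:,:,::-1])
for r in regions_of("cover0","scene"): print(r["conf"],r["point"])
read_camera("top")
for r in regions_of("cover0","top"): print(r["conf"],r["point"])
E
```

```text
0.65 [351.5, 225.7]
0.53 [299.4, 250.7]
0.53 [500.9, 208.4]
0.51 [331.2, 237.5]
0.87 [161.8, 166.0]
0.85 [299.4, 212.2]
0.73 [317.9, 211.3]
0.56 [355.0, 216.1]
```

View pics/hz.png

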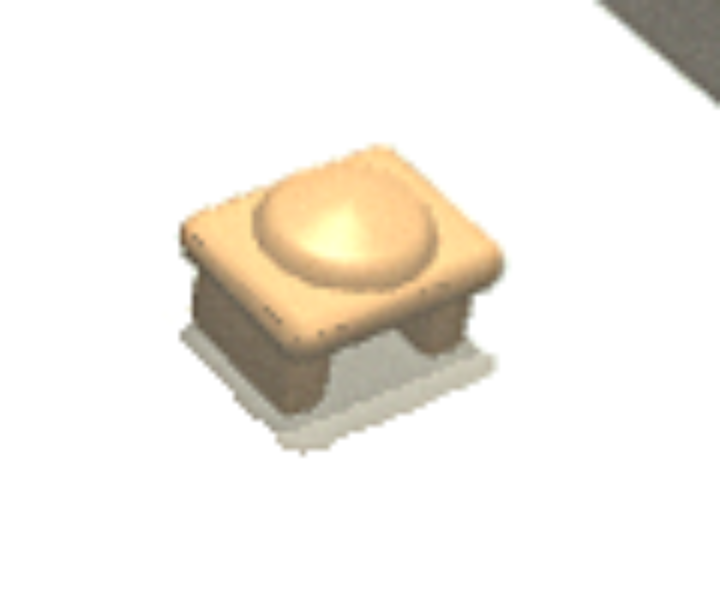

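>>> send_rows --motion "-2 0 0 0.5 1 0 1; -3 -0.4 0 0 0 0 1; -3 -0.4 0 0 0 0 1; -2.5 -0.4 0 0 0 0 1; -0.8 -0.3 0 0 0 0 1; 0 0 0 0 0 0 1; 0 0 0 0 0 0 1"

```text
t: 33.28
eef_pos: [0.4189, -0.0852, 0.1821]
tool_rot: [-0.003, 0.999, 0.041, -0.014]
contact_force: [-0.1, 0.2, 0.6]
gripper_width: 0.0
```

```bash
python3 w.py w24; python3 -c "
from c import *
print(tilt())"
```

```text
33.3333 [ 0.41926013 -0.08510989  0.18215058] yaw jaw -85.25007194390658 [-0.02844851  0.00499699 -0.99958277] [ 0.33  0.16 -0.29  2.13  0.06  0.88 -1.49] [ 0.1 -0.4 -0.3] -0.0031534355204120286
piv [-62. -57.]
knobtop [-207.  -46.]
hole2 [ -74. -142.]
tip [ 54. -71.]
[-0.3 -1.6 -0. ]
```

View pics/w24.png

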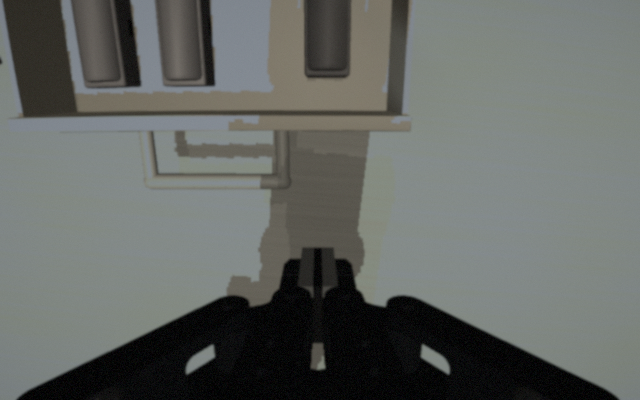

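```bash
python3 - <<'E'
from c import *
C=cam("wrist")
for uv,z in [((285,181),.066),((150,181),.066),((360,129),.086)]: print(onz(C,uv,z))
E
```

```text
[ 0.4280384  -0.05853691  0.066     ]
[0.41965175 0.04275344 0.066     ]
[ 0.47199661 -0.10697371  0.086     ]
```

>>> send_rows --motion "0.2 -0.7 -3 -0.3 -1.6 0 1; 0 -0.5 -3.3 0 0 0 1; 0 0 -3.3 0 0 0 1; 0 0 -2.5 0 0 0 1; 0 0 -0.8 0 0 0 1; 0 0 0 0 0 0 1"

```text
t: 33.83
eef_pos: [0.4339, -0.0956, 0.0499]
tool_rot: [-0.0, 0.999, 0.043, 0.007]
contact_force: [-0.3, 0.4, 0.4]
gripper_width: 0.006
```

Now push along the case's +x.

>>> send_rows --motion "1.5 0.1 0 0 0.6 0 1; 1.5 0.1 0 0 0 0 1; 1.5 0.1 0 0 0 0 1; 1.5 0.1 0 0 0 0 1; 1.5 0.1 0 0 0 0 1"

```text
t: 34.25
eef_pos: [0.5084, -0.0898, 0.0516]
tool_rot: [-0.001, 0.999, 0.043, -0.004]
contact_force: [-2.3, -0.5, -2.3]
gripper_width: 0.003
```

>>> send_rows --motion "1.5 0.1 0 0 0 0 1; 1.5 0.1 0 0 0 0 1; 1.5 0.1 0 0 0 0 1; 1.5 0.1 0 0 0 0 1; 1 0.1 0 0 0 0 1"

```text
t: 34.67
eef_pos: [0.5835, -0.0833, 0.0566]
tool_rot: [-0.001, 0.999, 0.044, -0.005]
contact_force: [-2.2, -0.6, -0.0]
gripper_width: 0.001
```

>>> send_rows --motion "0.6 0 -0.3 0 0 0 1; 0.4 0 -0.1 0 0 0 1; 0.3 0 0 0 0 0 1"

```text
t: 34.92
eef_pos: [0.5972, -0.0825, 0.0548]
tool_rot: [-0.002, 0.999, 0.044, -0.007]
contact_force: [-18.5, 0.2, 11.6]
gripper_width: 0.0
```

>>> send_rows --motion "0.1 0 0 0 0 0 1; -1 0 0 0 0 0 1; -1.5 0 1 0 0 0 1; 0 0 3.3 0 0 0 1; 0 0 3.5 0 0 0 1; 0 0 3.5 0 0 0 0.5; 0 0 3.5 0 0 0 0; 0 0 0 0 0 0 0"

```text
t: 35.58
eef_pos: [0.5654, -0.0819, 0.2091]
tool_rot: [-0.002, 0.999, 0.044, -0.009]
contact_force: [1.4, -0.6, -0.3]
gripper_width: 0.419
```

```bash
python3 w.py w25; python3 -c "
from c import *
print(tilt())
save('scene','s5',(290,140,540,345),3)"
```

```text
35.6333 [ 0.56414259 -0.08191325  0.20644458] yaw jaw -84.92128814857068 [-0.02181516  0.00332718 -0.99975648] [ 0.25  0.36 -0.27  1.81  0.1   1.01 -1.54] [ 0.9 -0.9 -0.5] 0.5048693477425019
piv [ -0. 155.]
knobtop [-165.  174.]
hole2 [-22.  76.]
tip [ 98. 154.]
[-0.2 -1.2 -0. ]
```

View pics/w25.png

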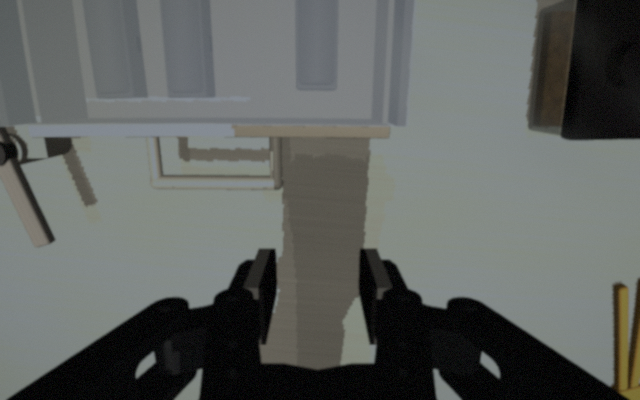

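View pics/s5.png

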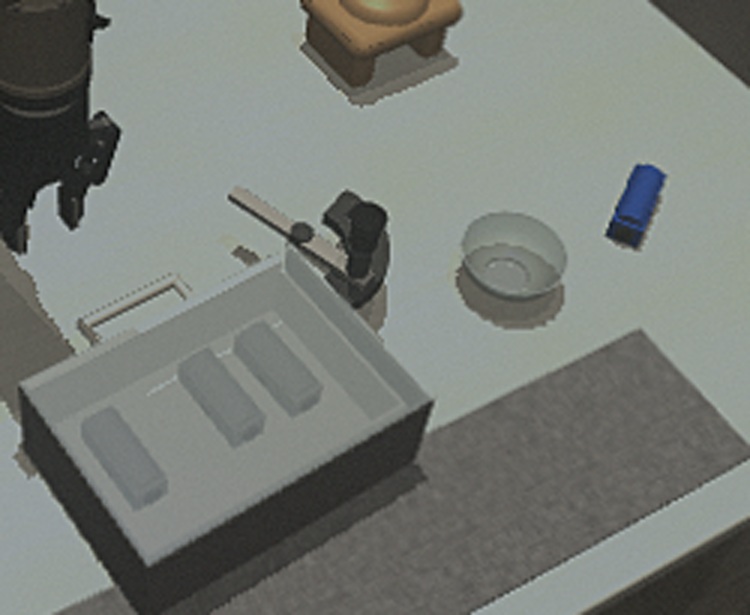

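>>> send_rows --motion "0 0.5 2 -0.2 -1.2 3 0; 0 1.5 2 0 0 6.5 0; 0.5 2 1 0 0 6.5 0; 0.6 2.2 0 0 0 6.5 0; 0.6 2.2 0 0 0 6.5 0; 0.6 2.2 0 0 0 6.5 0; 0.6 2.2 0 0 0 6.5 0; 0.6 2.2 0 0 0 6.5 0; 0.6 2.2 0 0 0 6.5 0; 0.6 2.2 0 0 0 6.5 0; 0.6 2.2 0 0 0 6.5 0; 0.6 2.2 0 0 0 6.5 0; 0.6 2 0 0 0 6.5 0; 0.6 1.5 0 0 0 6 0; 0 0.7 0 0 0 0 0; 0 0 0 0 0 0 0"

```text
t: 37.02
eef_pos: [0.6177, 0.2054, 0.2289]
tool_rot: [0.002, 0.669, 0.744, -0.015]
contact_force: [-0.4, -0.0, -0.1]
gripper_width: 0.999
```

```bash
python3 w.py w26; python3 -c "
from c import *
print(tilt())"
```

```text
37.0667 [0.61765533 0.20417905 0.22866409] yaw jaw 6.016520011761886 [-0.01821875 -0.02551682 -0.99950836] [ 0.01  0.53 -0.62  1.57  0.34  1.19 -0.58] [-1.1  0.2 -1.3] 0.9986760911738068
piv [266. 208.]
knobtop [246. 142.]
hole2 [338. 188.]
tip [268. 294.]
[ 1.5 -1.   0. ]
```

View pics/w26.png

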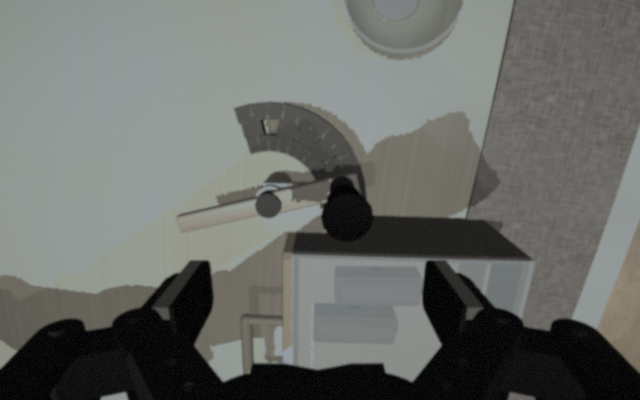

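>>> send_rows --motion "1.2 0 0 1.5 -1 -2 0; 0.6 0 -1 0 0 0 0; 0 0 -3 0 0 0 0; 0 0 0 0 0 0 0"

```text
t: 37.4
eef_pos: [0.6356, 0.1983, 0.1854]
tool_rot: [0.001, 0.687, 0.727, -0.002]
contact_force: [-1.5, -0.7, -1.4]
gripper_width: 0.999
```

>>> send_rows --motion "0 0.5 -2.5 0 0 0 0; 0 0.1 -2.5 0 0 0 0; 0 0 -1.5 0 0 0 0; 0 0 0 0 0 0 0"

```text
t: 37.73
eef_pos: [0.6361, 0.1991, 0.119]
tool_rot: [0.002, 0.69, 0.724, -0.004]
contact_force: [-0.5, -0.8, -0.0]
gripper_width: 1.003
```

```bash
python3 w.py w27; python3 -c "
from c import *
print(tilt())"
```

```text
37.7833 [0.63684282 0.19929848 0.12047576] yaw jaw 2.7912452101052003 [-0.00101757 -0.00808165 -0.99996683] [-0.01  0.64 -0.57  1.63  0.41  0.99 -0.67] [ 0.3 -0.2 -0.2] 0.9995158763363023
piv [204. 260.]
knobtop [114. 171.]
hole2 [313. 223.]
tip [222. 381.]
[ 0.5 -0.1  0. ]
```

View pics/w27.png

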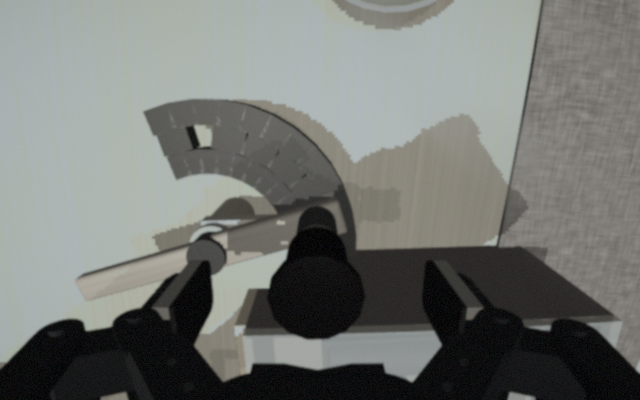

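Well centred; shift +y 5 mm, lower to 0.115 and close.

>>> send_rows --motion "-0.1 0.5 -0.5 0.5 0 0 0; 0 0 -0.1 0 0 0 0.3; 0 0 -0.1 0 0 0 0.6; 0 0 0 0 0 0 1; 0 0 0 0 0 0 1; 0 0 0 0 0 0 1; 0 0 0 0 0 0 1; 0 0 0 0 0 0 1; 0 0 0 0 0 0 1" --newtons 60

```text
t: 38.53
eef_pos: [0.6358, 0.2054, 0.1197]
tool_rot: [-0.0, 0.69, 0.724, 0.001]
contact_force: [0.6, 0.5, -2.6]
gripper_width: 0.368
```

>>> send_rows --motion "0 0 0.7 0 0 0 1; 0 0 0.6 0 0 0 1; 0 0 0.2 0 0 0 1; 0 0 0.1 0 0 0 1"

```text
t: 38.87
eef_pos: [0.6355, 0.2052, 0.1345]
tool_rot: [-0.001, 0.69, 0.724, 0.001]
contact_force: [1.5, 1.9, -10.0]
gripper_width: 0.372
```

>>> send_rows --motion "-0.3 0.7 0 0 0 0 1; -0.35 0.6 0 0 0 0 1; -0.4 0.6 0 0 0 0 1; -0.5 0.5 0 0 0 0 1"

```text
t: 39.2
eef_pos: [0.6216, 0.2286, 0.1337]
tool_rot: [0.0, 0.691, 0.722, 0.002]
contact_force: [4.5, 2.3, -9.7]
gripper_width: 0.365
```

>>> send_rows --motion "-0.55 0.5 0 0 0 0 1; -0.6 0.4 0 0 0 0 1; -0.6 0.35 0.05 0 0 0 1; -0.65 0.3 0 0 0 0 1"

```text
t: 39.53
eef_pos: [0.5926, 0.2472, 0.1333]
tool_rot: [-0.001, 0.69, 0.724, -0.0]
contact_force: [1.5, -0.7, -10.2]
gripper_width: 0.368
```

>>> send_rows --motion "-0.7 0.05 0 0 0 0 1; -0.7 0 0 0 0 0 1; -0.6 0 0 0 0 0 1"

```text
t: 39.78
eef_pos: [0.5685, 0.2496, 0.1333]
tool_rot: [-0.001, 0.689, 0.725, -0.001]
contact_force: [0.6, -0.7, -10.5]
gripper_width: 0.367
```

>>> send_rows --motion "0.05 -0.1 0 0 0 0 1; 0 0 0 0 0 0 1"

```text
t: 39.95
eef_pos: [0.5663, 0.2491, 0.1334]
tool_rot: [-0.002, 0.689, 0.725, -0.001]
contact_force: [0.5, 0.7, -10.1]
gripper_width: 0.373
```

>>> send_rows --motion "0.4 -0.1 0 0 0 0 1; 0 0 0 0 0 0 1"

```text
t: 40.12
eef_pos: [0.5699, 0.2495, 0.1337]
tool_rot: [-0.003, 0.688, 0.725, -0.001]
contact_force: [1.4, 2.8, -9.2]
gripper_width: 0.366
```

>>> send_rows --motion "0 0 -0.4 0 0 0 1; 0 0 -0.3 0 0 0 1; 0 0 -0.1 0 0 0 1"

```text
t: 40.37
eef_pos: [0.5707, 0.2496, 0.1257]
tool_rot: [-0.003, 0.689, 0.725, -0.0]
contact_force: [-3.4, 2.7, -4.2]
gripper_width: 0.368
```

>>> send_rows --motion "0 0 -0.4 0 0 0 1; 0 0 -0.3 0 0 0 1; 0 0 0 0 0 0 0.6; 0 0 0 0 0 0 0.2; 0 0 0 0 0 0 0; 0 0 0 0 0 0 0"

```text
t: 40.87
eef_pos: [0.574, 0.2488, 0.1213]
tool_rot: [-0.001, 0.689, 0.724, 0.001]
contact_force: [0.5, -0.1, 0.7]
gripper_width: 0.809
```

```bash
python3 w.py w28; python3 -c "
from c import *
print(tilt())"
```

```text
40.9167 [0.57413133 0.24874398 0.12136344] yaw jaw 2.812337885107344 [ 0.00139519  0.00287929 -0.99999488] [-0.08  0.58 -0.59  1.74  0.39  0.93 -0.78] [-0.1  0.2  0.1] 0.8934111536493667
piv [309. 338.]
knobtop [300. 309.]
hole2 [407. 302.]
tip [314. 442.]
[-0.2  0.1  0. ]
```

View pics/w28.png

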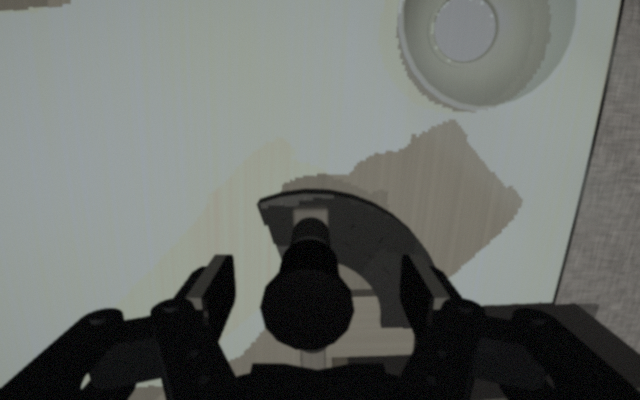

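>>> send_rows --motion "0 0 2.5 0 0 0 0; 0 0 3.5 0 0 0 0; 0 0 3.5 0 0 0 0; 0 0 3.5 0 0 0 0; 0 0 2 0 0 0 0; 0 0 0 0 0 0 0"

```text
t: 41.42
eef_pos: [0.5748, 0.246, 0.2781]
tool_rot: [0.0, 0.69, 0.723, 0.001]
contact_force: [0.2, -0.0, -0.2]
gripper_width: 1.0
```

```bash
python3 w.py w29; python3 - <<'E'
from c import *
im=save("scene","s6",(290,140,540,345),3)
save("top","t6",(190,100,390,225),4)
E
```

```text
41.4667 [0.57448411 0.24570614 0.27650935] yaw jaw 2.6613337232644323 [ 1.47231366e-03  9.25160623e-04 -9.99998488e-01] [-0.02  0.43 -0.65  1.6   0.28  1.21 -0.69] [-0.2 -0.2  1.1] 0.9961998811482542
piv [312. 240.]
knobtop [308. 196.]
hole2 [370. 220.]
tip [315. 313.]
```

View pics/w29.png

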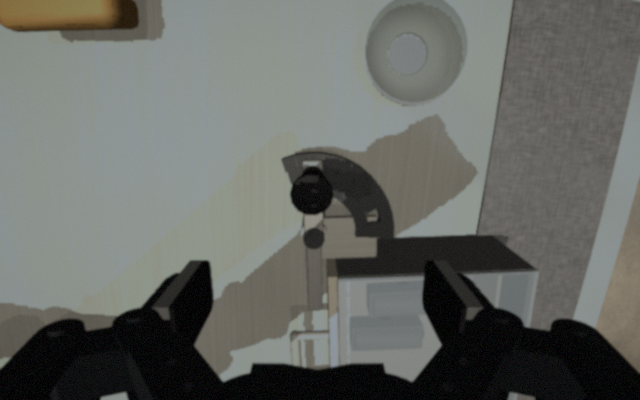

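View pics/s6.png

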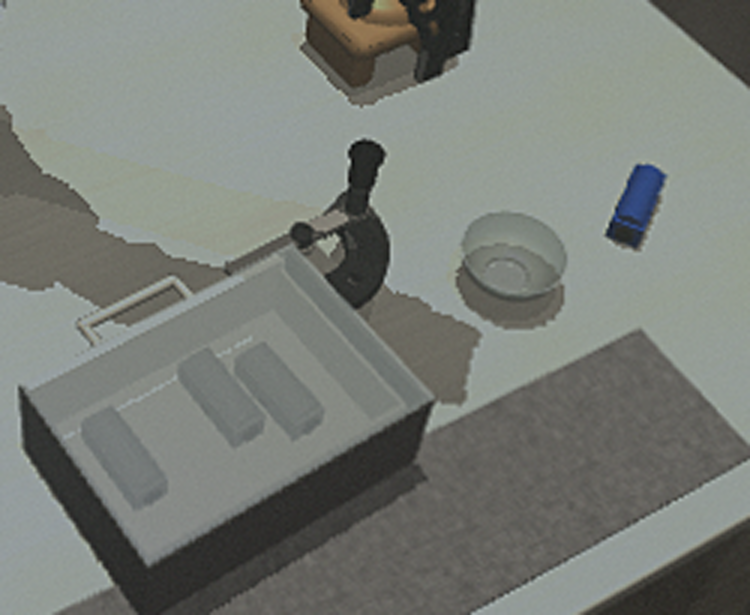

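View pics/t6.png

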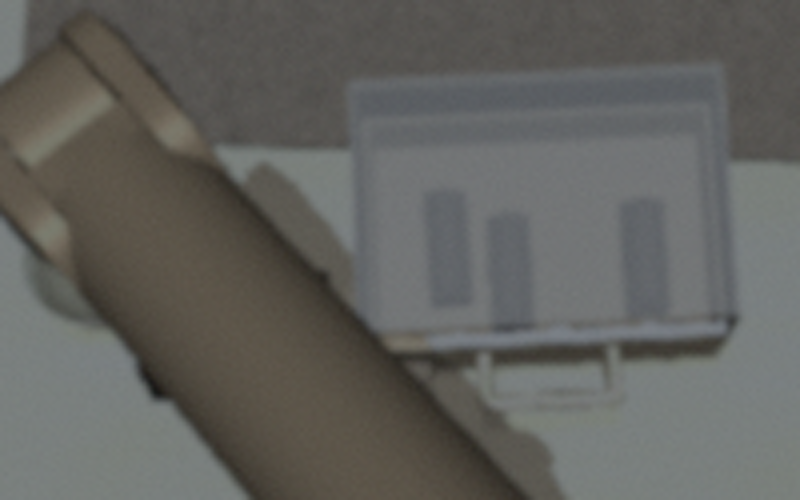

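```bash
python3 - <<'E'
from station import *
print(hand_in(), get_obs()['t'])
E
```

```text
the job is handed in; nothing more can be done
the job is handed in; nothing more can be done
```

I handed the job in at about 41.6 s of the 208 s. The drawer is shut with the three loose grey covers inside, and the bar is back across its front.

**What I did:**
- Lifted the plunger, swung the bar 75° clear and let the pin into the second hole. I then pulled the drawer open about 0.136 m by its handle.
- Put the three covers on the drawer floor, pushed the drawer shut to its stop (about 18 N), and swung the bar back into the first hole.

**Last checks:**
- **Plunger:** the knob in the scene camera was within about a pixel of where it started, and the spring still pulled while I lowered it into the hole. Both say the pin is down.
- **Drawer and covers:** all three covers show through the clear top, and the drawer front and handle are in their starting place.
- **Hand:** raised about 15 cm above the knob, touching nothing.
- **Bystanders:** I never went close enough to touch the hide, bowl, keeper, tong or blue look-alike. I did not measure their positions again at the end.

**Disagreements and doubts:**
- **Camera offset:** the top camera put things up to about 10 mm lower in y than the other two cameras. I worked from the wrist camera.
- **Pull force:** at the end of the pull on the handle the force reached about 55 N for a moment, under the 120 N wrist limit.
- **Cover shifted:** one cover had moved a little inside the drawer after I placed it. It is still inside.
- **Fourth cover:** no fourth grey cover showed in any picture. Only the far half under the hide could not be seen, and I did not look there.

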